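# Change the sample can in the seed shaker and latch its clamp arm

### The job

Change the sample in the bench shaker: lift out the ribbed round can that stands under the raised clamp arm and stand it on the white panel of the light table, wholly on the panel; then take the matching can from the bench mat, stand it wholly on the shaker's rubber disc, and press the sprung clamp arm down by its crossbar until the catch holds it on the can. Keep both cans upright, set them down gently, and leave everything else where it is.

Things in the scene. Friction and masses are not known exactly. Their poses are not given: they have to be found in the camera images.
- can_old_mid (a point): Round aluminium sample can, 60 mm in diameter, 50 mm tall, flat top, three thin dark ribs round it, about 0.15 to 0.3 kg. This is the finished sample, standing on the shaker's rubber disc under the raised clamp arm at the start. The point is its centre, half-way up; z is its upright axis.
- can_new_mid (a point): The next sample: a can exactly like the one in the shaker (60 mm in diameter, 50 mm tall, three thin dark ribs), standing on the grey bench mat among three other containers, whose centres stand about 100 mm from its own along the mat's sides and about 145 mm along the mat's diagonal. The point is its centre, half-way up; z is its upright axis.
- shaker: Bench shaker, fixed: white plinth 260 (x) by 130 (y) by 30 mm high; origin under the rubber disc's middle, at bench height; x points from the handle side (towards the robot) back to the hinge; plinth x -70 to +190 mm. Two grey cheeks (up to 126 mm high, x 133 to 167 mm, y within 24 mm) carry the hinge. A sprung steel catch 12 mm thick, up to 145 mm high, stands at x 60 to 95 mm, y +26 to +38 mm.
- disc (a point): Centre of the top face of the black rubber disc on the shaker on which the can stands: 84 mm in diameter, top 33 mm above the bench.
- lever_hinge (a point): Middle of the clamp arm's hinge axis, which runs along the shaker's y axis, 150 mm behind the disc's centre and 110 mm above the bench.
- handle (a point): Middle of the round steel crossbar (handle) at the free end of the clamp arm: 16 mm in diameter, 120 mm long along the shaker's y axis, 240 mm from the hinge. The arm, a bar 16 mm wide, meets it at its middle: 50 mm is free on either side. Raised, it is about 343 mm above the bench and 92 mm behind the disc's centre; level, 110 mm above the bench and 90 mm in front of the disc's centre.
- lever (a joint): Angle of the clamp arm: 0 raised (76 degrees above level, where its spring holds it), growing as it is pressed down; 1.326 rad is level, 1.38 rad its bottom stop. At about 1.3 rad the catch snaps over a pin on the arm; let go, the arm stays at about 1.32 rad; press to about 1.36 to be sure. Not caught, it springs up again. Pressing takes about 3 N at the crossbar at first, up to 12 N at the end.
- clamp_pad: Round rubber pad, 40 mm in diameter, sprung under the clamp arm 150 mm from the hinge; with the arm down it bears on the top of a can on the disc with about 4 N (its spring gives about 10 mm). Origin in the middle of its pressing face.
- light_table: Light table: wooden frame 200 by 200 mm, 39 mm high, fixed, round a white panel 164 by 164 mm whose top is 35 mm above the bench. Origin under its centre at bench height; x and y along its sides.
- panel (a point): Centre of the white panel's top face.
- mat: Grey bench mat, 200 by 200 mm, 2 mm thick, fixed; the next can and three other containers stand on it near its corners. Origin under its centre; x and y along its sides.
- bottle_mid (a point): Amber bottle, 52 mm in diameter, 120 mm tall, on the mat; bystander; point at its centre.
- wide_tin_mid (a point): Wide low round tin, 76 mm in diameter, 35 mm tall, on the mat; bystander; point at its centre.
- square_tin_mid (a point): Square tin, 56 by 56 mm, 52 mm tall, on the mat; bystander; point at its centre.
- dish_mid (a point): Shallow clear glass dish, 76 mm in diameter, 15 mm tall, standing near one edge of the light table's panel; bystander; point at its centre.
- scoop_mid (a point): Aluminium scoop with white handle, about 160 mm long, 22 mm high, lying on the bench to the robot's right; bystander; point near its middle.
Things that resemble listed ones, but are neither listed nor needed, are in the scene too. What is shaped like the part that bears can_new_mid but blue, orange or red is not meant.

How it is judged (in metres and radians):
On the way, in this order (a step that is already met when the one before it is completed fails the run):
1. the finished can is off the rubber disc (horizontal distance between can_old_mid and disc above 0.08 m), for 0.1 s.
2. the new can stands on the rubber disc (horizontal distance between can_new_mid and disc below 0.014 m and z of can_new_mid in the frame of disc between 0.02 and 0.03 m and angle between can_new_mid's own z axis and vertical below 0.1 rad), for 0.2 s.
3. the clamp arm is down and its pad bears on the new can (value of joint lever above 1.27 rad and contact force between clamp_pad and can_new above 1.5 N), for 0.2 s.
At the end, for the whole second after the job is handed in: The catch holds the clamp arm down (over 1.27 rad, still), its pad bearing on the new can with over 1.5 N; that can stands upright within 14 mm of the disc's centre; the finished can stands upright on the white panel, within 55 mm of its centre along each side; nothing is tipped or banged (all of step 2 and all of step 3 and x of can_old_mid in the frame of panel between -0.055 and 0.055 m and y of can_old_mid in the frame of panel between -0.055 and 0.055 m and z of can_old_mid in the frame of panel between 0.02 and 0.03 m and angle between can_old_mid's own z axis and vertical below 0.1 rad and velocity of joint lever below 0.05 rad/s); the robot touches nothing.
It fails at once if a can is tipped over or far from upright (angle between any of can_old_mid, can_new_mid's own z axis and vertical above 0.6 rad).
It fails at once if a can is let fall (moving at over 0.6 m/s while no finger holds it, a fall of some 20 mm) ((contact force between the fingers and can_old below 0.1 N and linear speed of can_old above 0.6 m/s) or (contact force between the fingers and can_new below 0.1 N and linear speed of can_new above 0.6 m/s)).
It fails at once if a can is banged onto the shaker or the light table (over 150 N) (contact force between can_new and shaker above 150 N or contact force between can_old and light_table above 150 N).
It fails at once if a bystander is shifted by more than 30 mm or tipped over (distance of any of bottle_mid, wide_tin_mid, square_tin_mid, dish_mid, scoop_mid from where it was at the start of the episode above 0.03 m or angle between any of bottle_mid, wide_tin_mid, square_tin_mid's own z axis and vertical above 0.6 rad).
It also fails if it takes over 72 s, if anything falls off the work surface, if the arm or the gripper's body presses on something with over 40 N, if the wrist force passes 120 N, or if a joint passes its speed limit or range.

### The arm

A 7-joint arm with a two-finger parallel gripper is mounted at the origin on the work surface. World frame = base frame: x ahead of the robot, y to its left, z up, the work surface at z = 0. Lengths are in mm, angles in degrees, forces in N, time in s.
With the tool pointing down it reaches from about 350 to 900 mm from the base axis. Payload 8.1 kg.
Tool frame: the origin (TCP) lies at the very end of the fingers, on their centre line; the grasp point (between the pads) lies ctrl.tcp_to_grasp behind it (ctrl.tcp_to_grasp is the distance from the TCP to the grasp point, in mm); z points along the fingers, y is the direction in which the jaws open and shut (so a half turn about z gives the same grasp; the last joint's range is limited). The gripper opens to 92 mm and grips with 3 to 60 N. Pads are 19 mm wide; open, the fingers measure 130 mm over their backs; the gripper's body (75 mm by 190 mm) begins 47 mm behind the grasp point.
Start: joints at [71.242, 24.895, 1.432, 90.138, -0.665, 64.973, -4.303], TCP at [139.294, -609.295, 201.142] pointing down, gripper open.
Joint ranges: [-149.89, 149.89], [-25.12, 119.58], [-72.63, 75.52], [4.76, 147.25], [-75.54, 255.54], [6.69, 114.76], [-157.13, 157.13]. Speed limits (degrees/s): [127.2, 127.2, 172.46, 172.46, 180, 180, 180].

### API

Orientations are given as a 3x3 rotation matrix whose columns are the frame's x, y, z axes.
In Python, from rig import ctrl, eyes, workorder gives the robot as it stands.
- The arm moves only by the tool jog_arm, never from a script. Its argument "commands" is a list of rows, each a list of 6 numbers: the shift along the world's x, y, z in mm, then the turn, a rotation vector about the world's x, y, z in degrees. A call has 1 to 20 rows; each row is the pose to reach, as a shift and turn from the pose commanded when the call began; what a row does not reach only later rows make up. A row lasts 1/8 s, in which the tool goes at most 62.5 mm and 10.7 degrees, less where a joint would pass 70% of its speed; a pose out of reach is approached as far as the arm can. A call with a gripper value outside its range is refused whole. "fingers" is the finger opening in mm, from 0 to 91.8, set as the call begins (left out, the last holds). The fingers move at their own pace and stop on an object; "newtons" is the grip in N (left out, the last holds). Time passes only in rows, so rows that repeat a pose let the fingers close. It gives the time, the measured TCP pose, the force and the opening at its end, in the units of the state.
- ctrl.observe(): the state, without advancing time (a new reading comes with each control period).
- eyes.get_image(name): name is "scene" or "top" or "wrist"; returns a dict with "pixels" (384x512x3 uint8, red, green, blue), "mtx" (3x3 intrinsics, pixels), "R" (3x3) and "t" (3): a world point X has camera coordinates R X + t. Camera axes: x right, y down, z forward; pixel columns grow to the right and rows downward; lengths in mm; the calibration is good to about 2 mm. A picture is of the moment at which its call begins. There is no depth.
- workorder.hand_in(): hands the job in, once; it reports no verdict.
Trained networks look in a picture, given as the dict that the camera call returned (one of the last four; its "shot" number tells which), for a name from the list of things; names that differ only in an ending like _2 or _b are one class to them, and where a whole thing is asked for, a point or a joint stands for the part that bears it (a point fixed in the world has none). Each returns a list of dicts, best first, with "score" (0 to 1); they miss things now and then, are a little off and sometimes report something else, mostly with a low value. They report only what shows in the picture. A call takes as long as a camera call. They do not tell look-alikes from the thing itself.
- eyes.boxes_of(picture, query): "extent" ([left, top, right, bottom] in pixels, round what is visible of it).
- eyes.silhouettes(picture, query): "region" (384x512 bool, what is visible of it) and "extent" ([left, top, right, bottom] in pixels, round what is visible of it).
The state is a dict: "time_s": time; "joints": joint angles; "joint_vel": joint speeds; "joint_torque": joint torques, N m; "tcp_pos": TCP position; "tool_rot": TCP orientation; "wrist_force": force on the tool from outside, world axes, zero at the start; "wrist_torque": the same for the moment, N m; "finger_gap": finger opening in mm.
Only numpy, scipy, OpenCV 4.12 (cv2) and the standard library are available. Lean on these libraries where they do the work, as an engineer would, in place of code of your own. Each camera call takes 0.05 s, during which the arm holds its last target.

## Working session

There is one attempt and no reset: what is moved stays moved. The work goes in short steps, Python scripts to look and compute and a tool call to move; the robot and the scene stay as the last step left them, time stands still between calls to the robot, and variables do not carry over. Pictures are saved under pics/ and viewed, and the job is handed in when it is done.

Besides the shell and the picture viewer there is one more tool, called after "Call:" as name(argument=value, ...), one argument or row to a line, values as JSON. jog_arm: Moves the arm, as the interface text tells. Its arguments: {"type":"object","properties":{"commands":{"type":"array","items":{"type":"array","items":{"type":"number"}}},"fingers":{"type":"number"},"newtons":{"type":"number"}},"required":["commands"]}

```bash
ls; mkdir -p pics; cat > h.py <<'E'
import numpy as np, cv2
from rig import ctrl, eyes, workorder
def save(p,n,scale=1.5):
    im=cv2.cvtColor(p["pixels"],cv2.COLOR_RGB2BGR)
    cv2.imwrite(f"pics/{n}.png",cv2.resize(im,None,fx=scale,fy=scale,interpolation=cv2.INTER_CUBIC))
def ray(p,u,v):
    R=np.array(p["R"]);t=np.array(p["t"]);K=np.array(p["mtx"])
    return -R.T@t, R.T@np.linalg.solve(K,[u,v,1.])
def onz(p,u,v,z):
    c,d=ray(p,u,v); return c+d*(z-c[2])/d[2]
def proj(p,X):
    q=np.array(p["mtx"])@(np.array(p["R"])@np.array(X,float)+np.array(p["t"])); return q[:2]/q[2]
E
python3 - <<'E'
from h import *
s=ctrl.observe(); print(s, ctrl.tcp_to_grasp)
for n in ["scene","top","wrist"]:
    p=eyes.get_image(n); save(p,n+"0"); c,d=ray(p,256,192); print(n,c,d)
    for q in ["can_old_mid","can_new_mid","shaker","light_table","mat","bottle_mid","handle","clamp_pad","dish_mid","square_tin_mid","wide_tin_mid"]:
        print(q,[(round(b["score"],2),np.round(b["extent"]).tolist()) for b in eyes.boxes_of(p,q)][:4])
E
```

```text
pics
{'time_s': 0.0, 'joints': array([71.24023134, 24.9354465 ,  1.42975092, 90.19043176, -0.66295939,
       64.97325651, -4.30123564]), 'joint_vel': array([ 0.00124901, -0.02224491,  0.11292665, -0.03407003,  0.08607324,
       -0.03627025,  0.01792662]), 'joint_torque': array([-2.04864955e-03, -6.67869115e+01,  9.83426683e-01, -3.14467621e+01,
       -6.08344423e-02,  4.28422261e-02,  9.61159481e-05]), 'tcp_pos': array([ 139.14601622, -608.73464195,  200.34671508]), 'tool_rot': array([[ 9.74836737e-01,  2.22919438e-01, -5.09320392e-04],
       [ 2.22919962e-01, -9.74835594e-01,  1.50182690e-03],
       [-1.61717238e-04, -1.57757372e-03, -9.99998743e-01]]), 'wrist_force': array([-0.23010579, -0.73864926,  0.25385903]), 'wrist_torque': array([0.01429859, 0.02392323, 0.00316213]), 'finger_gap': 91.84764508014484} 18.8
scene [ 965.01934359 -703.95033874 1059.98066369] [-0.39931115  0.52770088 -0.74985201]
can_old_mid [(0.93, [276.0, 194.0, 296.0, 219.0]), (0.66, [112.0, 290.0, 169.0, 312.0])]
can_new_mid [(0.96, [219.0, 237.0, 239.0, 263.0]), (0.9, [200.0, 214.0, 220.0, 236.0]), (0.81
[... 858 characters left out ...]
9.0, 215.0, 256.0, 238.0])]
shaker []
light_table [(0.64, [132.0, 173.0, 185.0, 231.0])]
mat [(0.9, [267.0, 162.0, 326.0, 222.0])]
bottle_mid [(0.55, [305.0, 194.0, 323.0, 205.0]), (0.51, [279.0, 195.0, 296.0, 217.0])]
handle [(0.62, [197.0, 135.0, 237.0, 154.0])]
clamp_pad [(0.53, [214.0, 140.0, 227.0, 154.0])]
dish_mid [(0.57, [151.0, 199.0, 168.0, 216.0])]
square_tin_mid [(0.79, [300.0, 164.0, 318.0, 182.0])]
wide_tin_mid [(0.76, [271.0, 167.0, 290.0, 187.0])]
wrist [ 206.32514948 -594.60362734  383.7117092 ] [-0.24704896 -0.0585355  -0.96725899]
can_old_mid []
can_new_mid []
shaker []
light_table []
mat []
bottle_mid []
handle []
clamp_pad []
dish_mid []
square_tin_mid []
wide_tin_mid []
```

View pics/scene0.png

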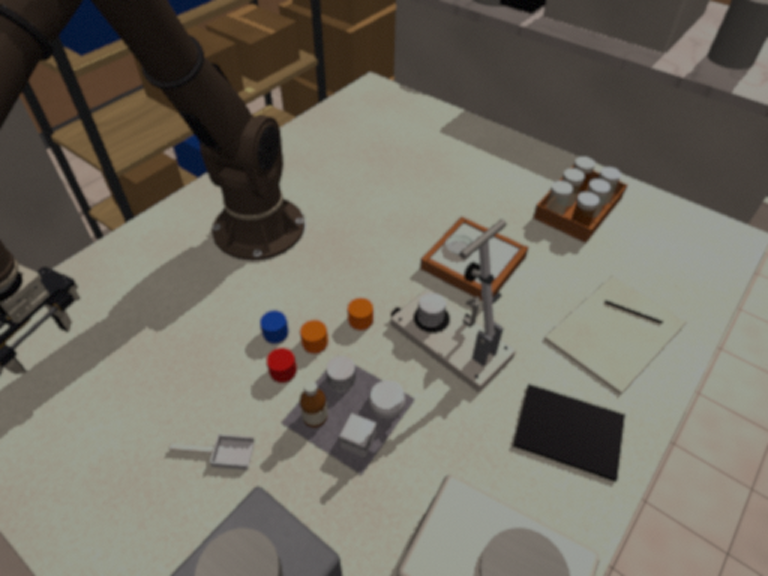

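View pics/top0.png

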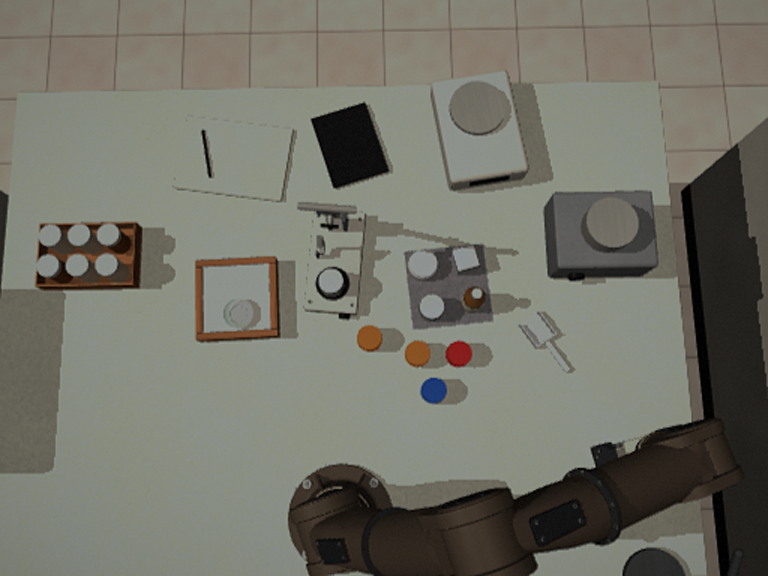

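The views show the old can on the shaker at about (332,282) in the 1.5x top picture. The new can is on the mat's near-left corner at about (432,307). The dish is on the near part of the light table at about (240,313), and the coloured look-alike cans stand on the near side of the mat. Next I'll take coarse positions.

```bash
python3 - <<'E'
from h import *
p=eyes.get_image("top"); save(p,"top1")
im=p["pixels"][120:260,110:370]
cv2.imwrite("pics/top1c.png",cv2.cvtColor(cv2.resize(im,None,fx=3,fy=3,interpolation=cv2.INTER_CUBIC),cv2.COLOR_RGB2BGR))
def f(n,u,v,z): print(n,np.round(onz(p,u/1.5,v/1.5,z)))
f("old",332,281,83);f("new",432,307,52);f("orange1",370,338,50)
for u,v in [(196,259),(276,257),(278,339),(197,340)]: f("lt",u,v,39)
f("dish",240,314,50)
for u,v in [(307,311),(358,315),(366,213)]: f("shk",u,v,30)
f("handle ends",299,206,343);f("handle ends",356,210,343)
for u,v in [(404,251),(483,246),(491,320),(413,327)]: f("mat",u,v,2)
f("bottle",477,293,120);f("wide",423,264,35);f("sq",467,259,52)
E
```

```text
old [551.  12.  83.]
new [ 489. -227.   52.]
orange1 [417. -77.  50.]
lt [623. 350.  39.]
lt [624. 152.  39.]
lt [420. 146.  39.]
lt [421. 341.  39.]
dish [481. 236.  50.]
shk [489.  77.  30.]
shk [477. -48.  30.]
shk [736. -71.  30.]
handle ends [653.  62. 343.]
handle ends [643. -56. 343.]
mat [ 643. -165.    2.]
mat [ 653. -364.    2.]
mat [ 463. -376.    2.]
mat [ 449. -182.    2.]
bottle [ 508. -328.  120.]
wide [ 601. -210.   35.]
sq [ 607. -317.   52.]
```

View pics/top1c.png

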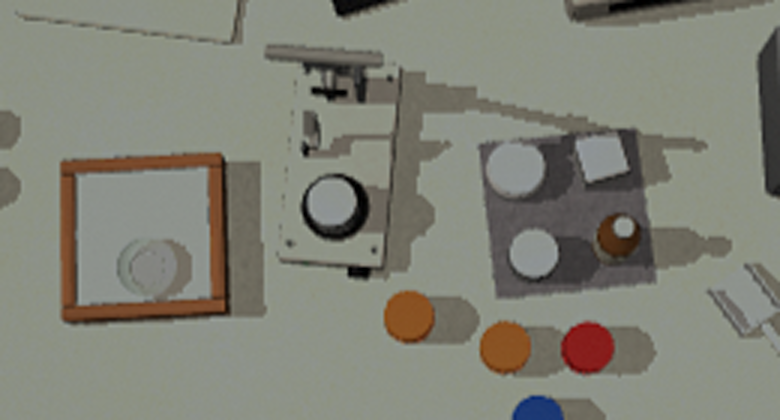

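Call:
jog_arm(
  commands=[
    [20, 34, 10, 0, 0, 9],
    [40, 68, 20, 0, 0, 18],
    [60, 103, 30, 0, 0, 27],
    [80, 137, 40, 0, 0, 36],
    [100, 172, 40, 0, 0, 45],
    [120, 206, 40, 0, 0, 54],
    [140, 240, 40, 0, 0, 63],
    [160, 275, 40, 0, 0, 72],
    [180, 310, 40, 0, 0, 81],
    [200, 344, 40, 0, 0, 90],
    [220, 378, 40, 0, 0, 99],
    [240, 413, 40, 0, 0, 108],
    [260, 447, 40, 0, 0, 117],
    [280, 482, 40, 0, 0, 126],
    [300, 516, 40, 0, 0, 135],
    [320, 550, 40, 0, 0, 144],
    [340, 585, 40, 0, 0, 153],
    [361, 619, 40, 0, 0, 162],
    [361, 619, 40, 0, 0, 162],
    [361, 619, 40, 0, 0, 162],
  ],
)

```text
time_s: 4.35
tcp_pos: [500.0, 9.1, 241.0]
tool_rot: [[-0.996, 0.091, -0.001], [0.091, 0.996, -0.0], [0.001, -0.0, -1.0]]
wrist_force: [0.8, 0.1, 0.3]
finger_gap: 91.6
```

```bash
python3 - <<'E'
from h import *
s=ctrl.observe(); print(s["tcp_pos"],s["tool_rot"],s["joints"])
p=eyes.get_image("wrist"); save(p,"w1");c,d=ray(p,256,192);print(c,d,p["mtx"][0])
print([(round(b["score"],2),np.round(b["extent"]).tolist()) for b in eyes.boxes_of(p,"can_old_mid")][:4])
p=eyes.get_image("scene"); save(p,"s1")
E
```

```text
[499.9943894    9.14610015 240.95158799] [[-9.95869688e-01  9.07921930e-02 -5.84754855e-04]
 [ 9.07924265e-02  9.95869764e-01 -3.85978835e-04]
 [ 5.47295814e-04 -4.37475935e-04 -9.99999755e-01]] [ 29.93524756  17.39197261 -46.7207682  100.9594912   13.63250337
  67.54414765  64.04368656]
[430.04838099  14.71264246 423.54762885] [ 0.25055515 -0.02001987 -0.9679209 ] [272.12761054   0.         255.24103981]
[(0.56, [244.0, 185.0, 287.0, 237.0])]
```

View pics/w1.png

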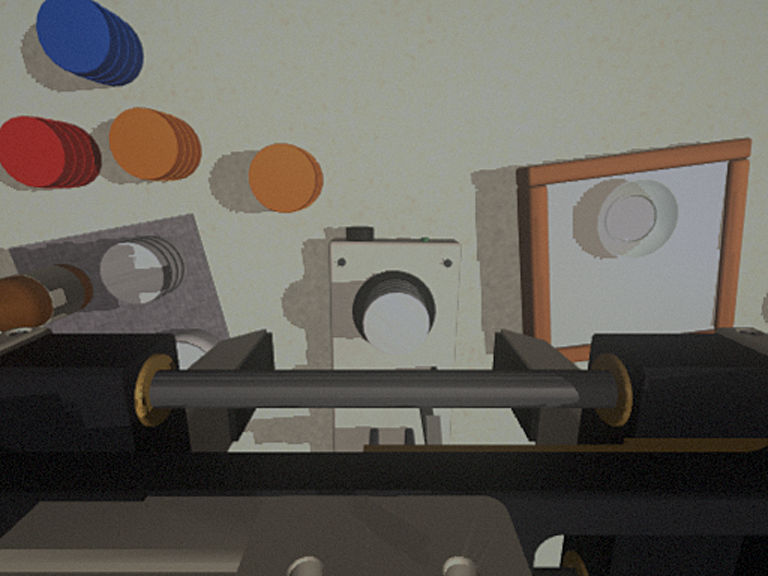

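View pics/s1.png

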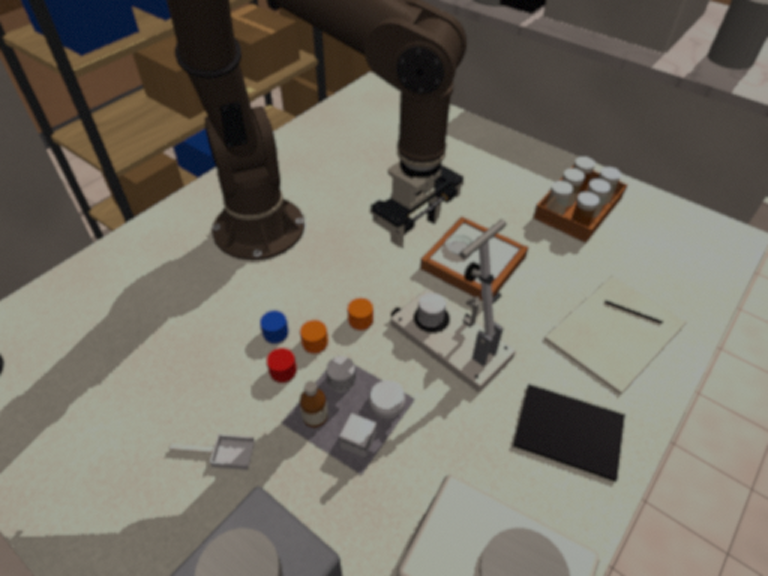

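The wrist view shows the old can's top at about (397,320) at 1.5x and the new can's top at about (137,272). The dish is at about (628,218), near the panel's robot-side edge.

```bash
python3 - <<'E'
from h import *
p=eyes.get_image("wrist")
for q,z in [("can_old_mid",0),("can_new_mid",0),("dish_mid",0),("light_table",0),("bottle_mid",0)]:
    for b in eyes.silhouettes(p,q)[:2]: print(q,round(b["score"],2),np.round(b["extent"]))
g=cv2.cvtColor(p["pixels"],cv2.COLOR_RGB2GRAY)
def topfit(x0,y0,z,thr=None):
    # project model circle, refine by max gradient
    from scipy.optimize import minimize
    gb=cv2.GaussianBlur(g.astype(np.float32),(0,0),1.0)
    a=np.linspace(0,2*np.pi,90)
    def cost(c):
        s=0
        for r,w in((27,1),(33,-1)):
            P=np.array([proj(p,[c[0]+r*np.cos(t),c[1]+r*np.sin(t),z]) for t in a],np.float32)
            s+=w*cv2.remap(gb,P[:,0].reshape(-1,1),P[:,1].reshape(-1,1),cv2.INTER_LINEAR).mean()
        return -s
    return minimize(cost,[x0,y0],method="Nelder-Mead",options=dict(initial_simplex=[[x0,y0],[x0+8,y0],[x0,y0+8]],xatol=.2,fatol=.01))
for n,u,v,z in [("old",397,321,83),("new",137,272,52)]:
    X=onz(p,u/1.5,v/1.5,z); r=topfit(X[0],X[1],z); print(n,X.round(1),r.x.round(1),r.fun)
def f(n,u,v,z): print(n,np.round(onz(p,u/1.5,v/1.5,z),1))
f("dishrim",628,218,50)
f("lt nearR",520,172,39);f("lt nearL",750,145,39);f("panel nearR",548,190,35);f("panel nearL",728,165,35);f("panel farR?",551,350,35)
f("plinth",331,240,30);f("plinth",460,240,30)
f("bottle top",10,303,120)
im=p["pixels"][130:260,190:330]
cv2.imwrite("pics/w1c.png",cv2.cvtColor(cv2.resize(im,None,fx=4,fy=4,interpolation=cv2.INTER_CUBIC),cv2.COLOR_RGB2BGR))
print(ctrl.observe()["time_s"])
E
```

```text
can_old_mid 0.7 [245. 190. 285. 233.]
can_new_mid 0.97 [ 65. 156. 127. 199.]
can_new_mid 0.72 [ 74.  72. 135. 122.]
dish_mid 0.93 [396. 120. 453. 172.]
dish_mid 0.5 [218. 154. 309. 301.]
light_table 0.56 [347.  92. 504. 240.]
bottle_mid 0.87 [  1. 175.  65. 225.]
old [549.3  15.5  83. ] [551.6  15.2] -50.746421813964844
new [ 489.8 -221.5   52. ] [ 490.8 -226. ] -45.49927520751953
dishrim [482.  231.9  50. ]
lt nearR [433.  138.4  39. ]
lt nearL [428.6 342.4  39. ]
panel nearR [451.4 165.4  35. ]
panel nearL [444.3 328.3  35. ]
panel farR? [611.9 170.4  35. ]
plinth [479.6 -40.9  30. ]
plinth [491.   83.2  30. ]
bottle top [ 494.  -282.7  120. ]
4.8
```

View pics/w1c.png

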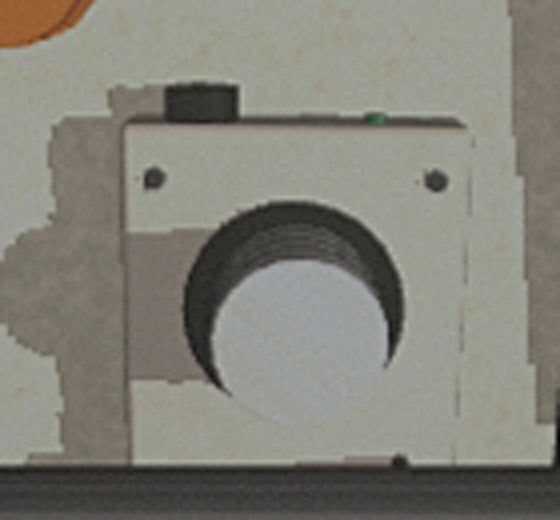

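Call:
jog_arm(
  commands=[
    [10, 1, -20, -0.35, -4, 0],
    [25, 3, -50, -0.7, -8, 0],
    [45, 5, -80, -0.7, -8, 0],
    [53, 5.5, -110, -0.7, -8, 0],
    [53, 5.5, -130, -0.7, -8, 0],
    [53, 5.5, -130, -0.7, -8, 0],
  ],
  fingers=91,
)

```text
time_s: 5.55
tcp_pos: [552.2, 15.0, 109.8]
tool_rot: [[-0.987, 0.089, 0.136], [0.088, 0.996, -0.012], [-0.137, 0.0, -0.991]]
wrist_force: [-0.2, 0.6, -0.1]
finger_gap: 91.0
```

```bash
python3 - <<'E'
from h import *
s=ctrl.observe(); print(s["tcp_pos"],s["wrist_force"],s["joints"])
p=eyes.get_image("wrist"); save(p,"w2",1.2)
p=eyes.get_image("scene"); save(p,"s2",1.2)
im=p["pixels"][40:280,200:420]
cv2.imwrite("pics/s2c.png",cv2.cvtColor(cv2.resize(im,None,fx=2.5,fy=2.5,interpolation=cv2.INTER_CUBIC),cv2.COLOR_RGB2BGR))
E
```

```text
[552.20413852  15.04264557 109.80543843] [-0.19933913  0.55859288 -0.09387126] [ 22.93862518  25.16566785 -41.14629035 111.64322782  27.45036617
  44.50328824  51.50683182]
```

View pics/w2.png

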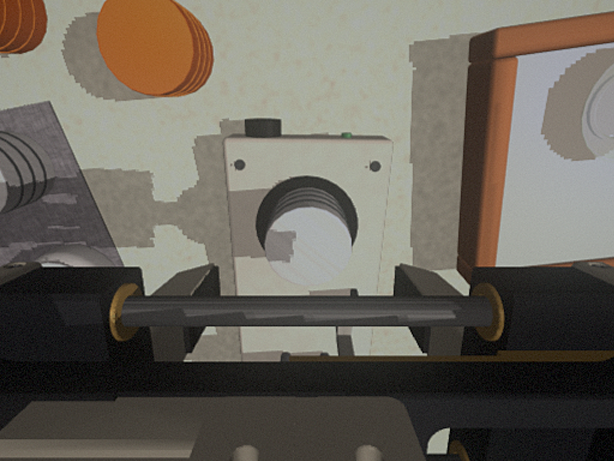

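View pics/s2c.png

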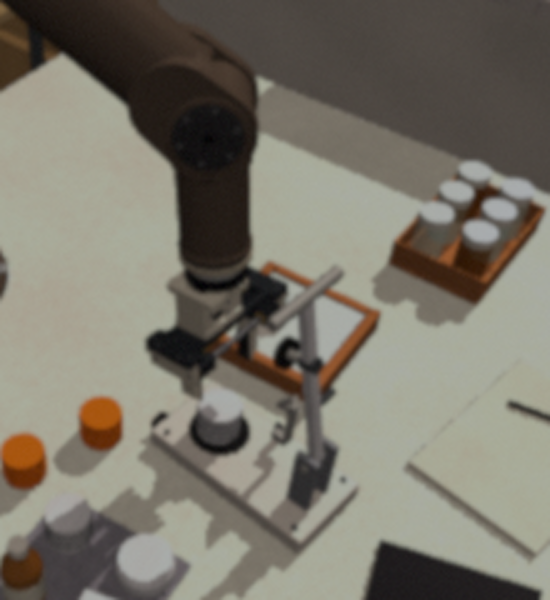

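The wrist clears the arm and crossbar, and the can's top at (311,246) at 1.2x is centred between the jaws. Going down.

Call:
jog_arm(
  commands=[
    [0.5, 0, -20, 0, 0, 0],
    [0.5, 0, -40, 0, 0, 0],
    [0.5, 0, -55, 0, 0, 0],
    [0.5, 0, -64, 0, 0, 0],
    [0.5, 0, -64, 0, 0, 0],
  ],
)

```text
time_s: 6.28
tcp_pos: [553.7, 15.2, 47.0]
tool_rot: [[-0.986, 0.089, 0.139], [0.088, 0.996, -0.012], [-0.139, 0.0, -0.99]]
wrist_force: [-0.1, -0.6, 0.1]
finger_gap: 90.6
```

Call:
jog_arm(
  commands=[
    [0, 0, 0, 0, 0, 0],
    [0, 0, 0, 0, 0, 0],
    [0, 0, 0, 0, 0, 0],
    [0, 0, 0, 0, 0, 0],
    [0, 0, 0, 0, 0, 0],
  ],
  fingers=52,
  newtons=25,
)

```text
time_s: 6.9
tcp_pos: [554.0, 15.3, 47.4]
tool_rot: [[-0.986, 0.089, 0.14], [0.088, 0.996, -0.012], [-0.14, 0.0, -0.99]]
wrist_force: [-0.8, 0.1, 3.6]
finger_gap: 59.1
```

Call:
jog_arm(
  commands=[
    [0, 0, 5, 0, 0, 0],
    [0, 0, 20, 0, 0, 0],
    [-5, 0, 45, 0, 0, 0],
    [-20, 0, 65, 0, 0, 0],
    [-20, 35, 70, 0, 0, 0],
    [-15, 80, 70, 0, 0, 0],
    [-5, 130, 70, 0, 0, 0],
    [5, 180, 65, 0, 0, 0],
    [10, 225, 50, 0, 0, 0],
    [12, 251, 30, 0, 0, 0],
    [12, 251, 20, 0, 0, 0],
    [12, 251, 20, 0, 0, 0],
    [12, 251, 20, 0, 0, 0],
  ],
)

```text
time_s: 8.52
tcp_pos: [566.4, 264.9, 67.9]
tool_rot: [[-0.986, 0.091, 0.14], [0.09, 0.996, -0.013], [-0.14, 0.0, -0.99]]
wrist_force: [0.6, -0.8, -2.7]
finger_gap: 59.1
```

```bash
python3 - <<'E'
from h import *
s=ctrl.observe(); print(s["tcp_pos"],s["wrist_force"],s["finger_gap"],s["joints"])
p=eyes.get_image("wrist"); save(p,"w3",1.5)
p=eyes.get_image("top"); 
im=p["pixels"][120:260,110:370]
cv2.imwrite("pics/top3c.png",cv2.cvtColor(cv2.resize(im,None,fx=3,fy=3,interpolation=cv2.INTER_CUBIC),cv2.COLOR_RGB2BGR))
E
```

```text
[566.41176305 264.85282957  67.9323674 ] [ 0.55717859 -0.84540412 -2.6691287 ] 59.13094289420228 [ -7.45035044  34.22149271 -37.11026968 103.21197442  35.37444404
  47.80476555  22.24434822]
```

View pics/w3.png

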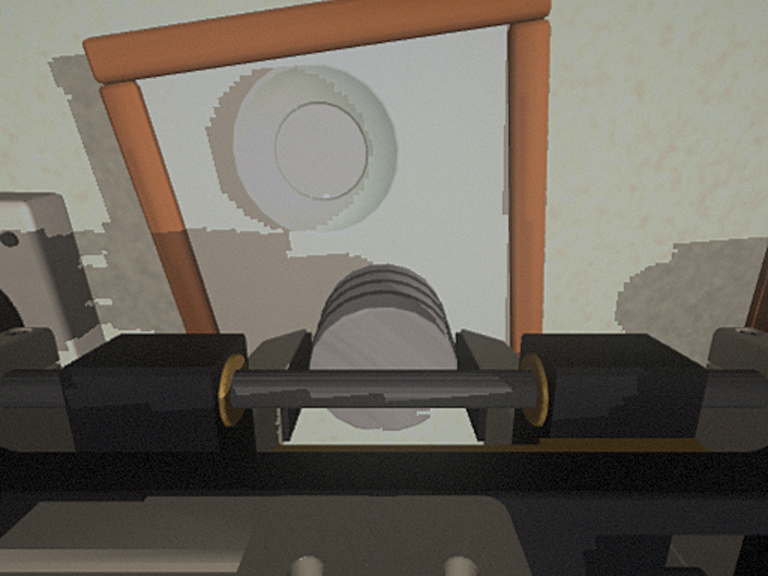

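View pics/top3c.png

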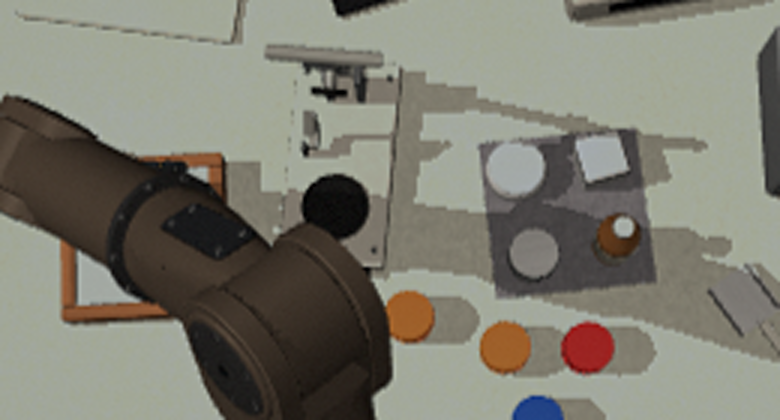

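```bash
python3 - <<'E'
from h import *
p=eyes.get_image("wrist")
def f(n,u,v,z): print(n,np.round(onz(p,u/1.5,v/1.5,z),1))
f("nearR",137,80,35);f("nearL",508,25,35);f("Ledge",510,330,35);f("Redge",217,330,35);f("dish",316,150,50);f("dish base",322,150,37)
f("cantop",379,368,105.5); f("cantop front",381,307,105.5)
p=eyes.get_image("top")
def g(n,u,v,z): print(n,np.round(onz(p,110+u/3,120+v/3,z),1))
g("disc L",302,206,33);g("disc R",370,206,33);g("disc far",336,173,33);g("disc",336,206,33)
E
```

```text
nearR [446.4 165.5  35. ]
nearL [440.4 329.4  35. ]
Ledge [588.6 334.7  35. ]
Redge [573.4 169.5  35. ]
dish [482.  242.7  50. ]
dish base [483.  243.4  37. ]
cantop [560.2 263.4 105.5]
cantop front [534.3 266.6 105.5]
disc L [558.   54.4  33. ]
disc R [556.5 -29.2  33. ]
disc far [598.9  12.4  33. ]
disc [557.2  12.6  33. ]
```

Can is about (+38, +13) mm in the panel frame and clear of the dish. Lowering it now.

Call:
jog_arm(
  commands=[
    [0, 0, -8, 0, 0, 0],
    [0, 0, -13, 0, 0, 0],
    [0, 0, -15, 0, 0, 0],
    [0, 0, -16, 0, 0, 0],
    [0, 0, -16.5, 0, 0, 0],
    [0, 0, -17, 0, 0, 0],
    [0, 0, -17, 0, 0, 0],
  ],
)

```text
time_s: 9.6
tcp_pos: [565.8, 266.2, 50.2]
tool_rot: [[-0.986, 0.089, 0.139], [0.088, 0.996, -0.012], [-0.14, 0.0, -0.99]]
wrist_force: [0.1, 0.6, -2.8]
finger_gap: 59.0
```

Call:
jog_arm(
  commands=[
    [0, 0, -0.5, 0, 0, 0],
    [0, 0, -1, 0, 0, 0],
    [0, 0, -1.5, 0, 0, 0],
    [0, 0, -1.5, 0, 0, 0],
  ],
)

```text
time_s: 10.1
tcp_pos: [565.9, 266.2, 49.4]
tool_rot: [[-0.986, 0.089, 0.14], [0.089, 0.996, -0.012], [-0.14, 0.0, -0.99]]
wrist_force: [-2.9, -1.5, 5.8]
finger_gap: 59.4
```

Contact is made: the vertical force went from −2.8 to +5.8 N. Releasing, then rising straight up.

Call:
jog_arm(
  commands=[
    [0, 0, 0, 0, 0, 0],
    [0, 0, 0, 0, 0, 0],
    [0, 0, 0, 0, 0, 0],
    [0, 0, 0, 0, 0, 0],
    [0, 0, 10, 0, 0, 0],
    [0, 0, 30, 0, 0, 0],
    [0, 0, 60, 0, 0, 0],
    [0, 0, 100, 0, 0, 0],
  ],
  fingers=85,
)

```text
time_s: 11.1
tcp_pos: [565.5, 266.2, 150.5]
tool_rot: [[-0.986, 0.089, 0.139], [0.088, 0.996, -0.012], [-0.139, 0.0, -0.99]]
wrist_force: [0.7, -0.9, 0.7]
finger_gap: 84.9
```

```bash
python3 - <<'E'
from h import *
s=ctrl.observe(); print(s["time_s"],s["tcp_pos"],s["wrist_force"],s["finger_gap"],s["joints"])
p=eyes.get_image("wrist"); save(p,"w4",1.5)
E
```

```text
11.1 [565.47634015 266.16898294 150.53889338] [ 0.72410784 -0.85752588  0.65758509] 84.92716826858495 [ -4.80999601  29.245876   -40.77249004  98.33872444  29.62921491
  56.45537435  27.8824262 ]
```

View pics/w4.png

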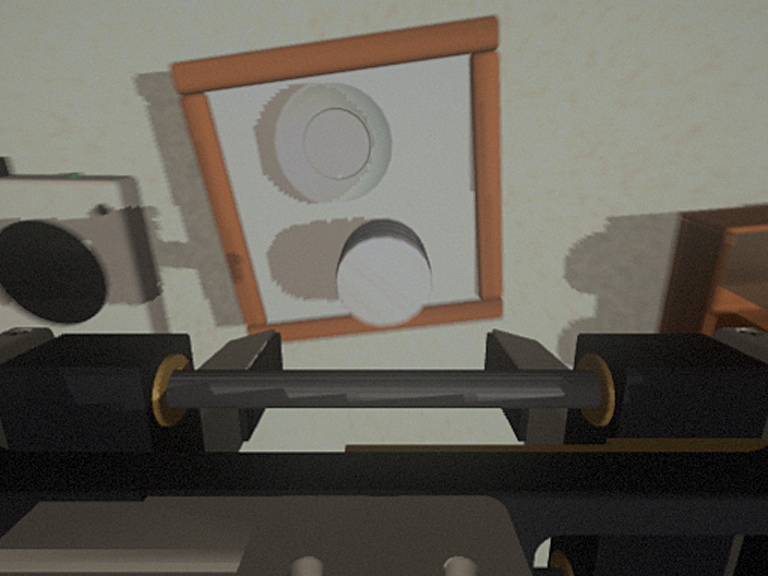

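The old can stands upright on the panel, with its top at (384,275) at 1.5x, clear of the dish and frame. Next I'll go above the new can, swinging in front of the raised arm.

Call:
jog_arm(
  commands=[
    [-25, -10, 20, 0, 0, 0],
    [-60, -40, 25, 0, 0, 0],
    [-90, -85, 25, 0, 0, -4],
    [-95, -135, 25, 0, 0, -8],
    [-95, -185, 25, 0, 0, -12],
    [-95, -235, 25, 0, 0, -16],
    [-95, -285, 25, 0, 0, -21],
    [-95, -335, 25, 0, 0, -26],
    [-95, -385, 20, 0, 0, -32],
    [-85, -430, 10, 0, 0, -38],
    [-78, -470, -10, 0, 0, -45],
    [-74, -494, -30, 0, 0, -45],
    [-74, -494, -40, 0, 0, -45],
    [-74, -494, -40, 0, 0, -45],
    [-74, -494, -40, 0, 0, -45],
  ],
  fingers=82,
)

```text
time_s: 13.02
tcp_pos: [492.5, -226.6, 109.7]
tool_rot: [[-0.636, 0.766, 0.091], [0.759, 0.643, -0.107], [-0.141, 0.001, -0.99]]
wrist_force: [0.3, -0.1, -0.5]
finger_gap: 82.5
```

```bash
python3 - <<'E'
from h import *
s=ctrl.observe(); print(s["time_s"],s["tcp_pos"],s["tool_rot"],s["wrist_force"],s["finger_gap"],s["joints"])
p=eyes.get_image("wrist"); save(p,"w5",1.5)
for q in ["can_new_mid","bottle_mid","wide_tin_mid"]:
    for b in eyes.boxes_of(p,q)[:2]: print(q,round(b["score"],2),np.round(b["extent"]))
p=eyes.get_image("scene"); save(p,"s5",1.5)
E
```

```text
13.025 [ 492.49650154 -226.59022394  109.73807999] [[-0.63608641  0.76618048  0.09144148]
 [ 0.75867858  0.64262406 -0.10696324]
 [-0.14071564  0.00133682 -0.99004915]] [ 0.34237258 -0.13441527 -0.50205942] 82.54286337741607 [ 35.25447403  21.22766173 -24.8146964  113.44625761  20.41899858
  42.3847449   37.82556211]
can_new_mid 0.92 [  2.   2. 118.  72.]
can_new_mid 0.8 [ 77. 121. 163. 192.]
bottle_mid 0.55 [176. 224. 234. 302.]
wide_tin_mid 0.81 [305. 192. 382. 250.]
```

View pics/w5.png

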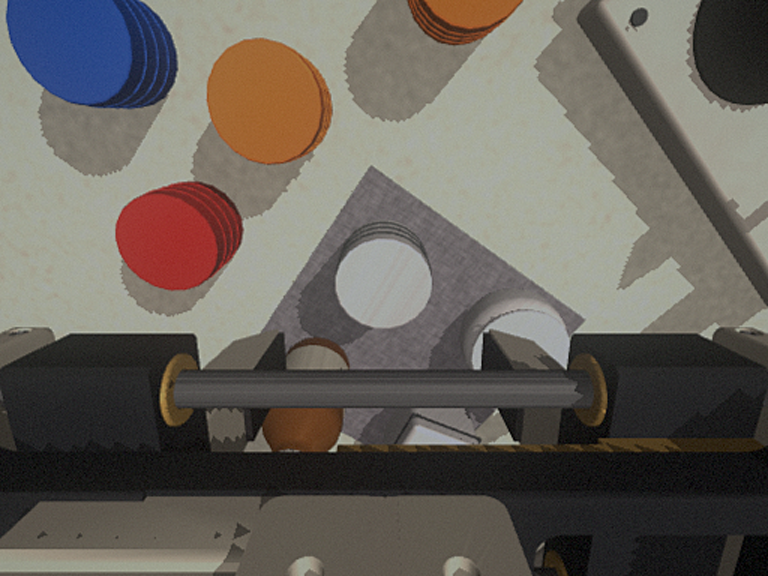

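View pics/s5.png

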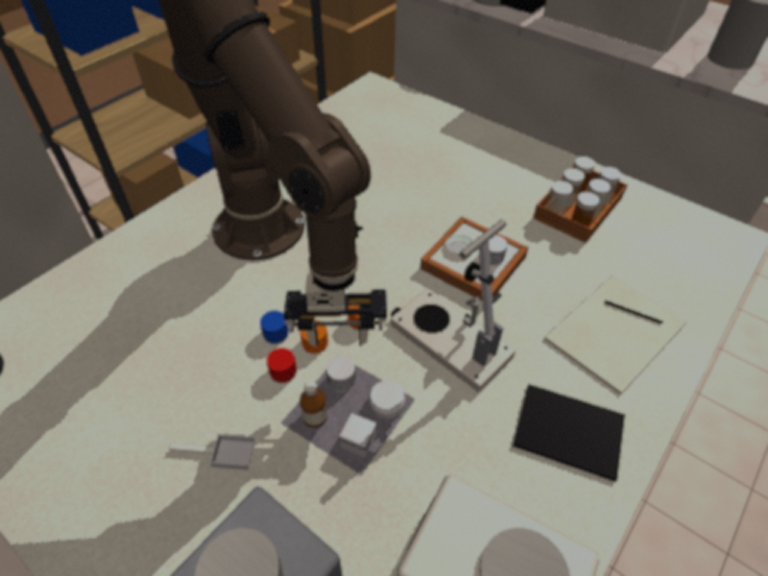

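```bash
python3 - <<'E'
from h import *
p=eyes.get_image("wrist")
def f(n,u,v,z):
    X=onz(p,u/1.5,v/1.5,z); print(n,np.round(X,1)); return X
n=f("new",384,278,52)[:2];b=f("bottle base-ish",318,365,20);f("red",165,237,50);f("orange",268,101,50);w=f("wide",520,335,35);
f("disc edge",745,45,33)
p=eyes.get_image("top")
for u,v,z in[(477,293,120),(458,354,50),(418,354,50)]: X=onz(p,u/1.5,v/1.5,z);print(X.round(1), (np.array([[.766,.643],[-.643,.766]])@(X[:2]-n)).round(1))
print((np.array([[.766,.643],[-.643,.766]])@(w[:2]-n)).round(1))
for q in ["square_tin_mid","bottle_mid"]:
    for bb in eyes.boxes_of(p,q)[:2]: print(q,round(bb["score"],2),np.round(bb["extent"]))
E
```

```text
new [ 488.  -223.4   52. ]
bottle base-ish [ 503.  -318.4   20. ]
red [ 374.6 -286.    50. ]
orange [ 380.6 -187.6   50. ]
wide [ 590.6 -200.8   35. ]
disc edge [553.8  -7.3  33. ]
[ 508.1 -328.3  120. ] [-52.  -93.2]
[ 374.6 -285.9   50. ] [-127.1   25. ]
[ 376.3 -190.5   50. ] [-64.4  97. ]
[ 93.1 -48.6]
square_tin_mid 0.67 [300. 168. 322. 184.]
square_tin_mid 0.38 [197. 136. 237. 154.]
bottle_mid 0.7 [306. 193. 322. 209.]
```

Call:
jog_arm(
  commands=[
    [-2.5, 1, -20, 0, 0, 0],
    [-2.5, 1, -45, 0, 0, 0],
    [-2.5, 1, -70, 0, 0, 0],
    [-2.5, 1, -85, 0, 0, 0],
    [-2.5, 1, -92, 0, 0, 0],
    [-2.5, 1, -92, 0, 0, 0],
  ],
)

```text
time_s: 14.22
tcp_pos: [489.4, -226.8, 16.6]
tool_rot: [[-0.635, 0.767, 0.09], [0.76, 0.641, -0.107], [-0.14, 0.0, -0.99]]
wrist_force: [-0.1, 0.6, 0.6]
finger_gap: 82.0
```

Call:
jog_arm(
  commands=[
    [0, 0, 0, 0, 0, 0],
    [0, 0, 0, 0, 0, 0],
    [0, 0, 0, 0, 0, 0],
    [0, 0, 0, 0, 0, 0],
    [0, 0, 0, 0, 0, 0],
  ],
  fingers=52,
  newtons=25,
)

```text
time_s: 14.85
tcp_pos: [490.0, -226.8, 17.2]
tool_rot: [[-0.635, 0.767, 0.091], [0.76, 0.641, -0.107], [-0.141, 0.001, -0.99]]
wrist_force: [0.1, 0.7, 6.3]
finger_gap: 59.0
```

```bash
python3 - <<'E'
from h import *
s=ctrl.observe(); print(s["time_s"],s["tcp_pos"],s["wrist_force"],s["finger_gap"])
p=eyes.get_image("wrist"); save(p,"w6",1.5)
E
```

```text
14.85 [ 489.96842669 -226.7682319    17.17955052] [0.12577227 0.70031243 6.31232841] 59.04638215583619
```

View pics/w6.png

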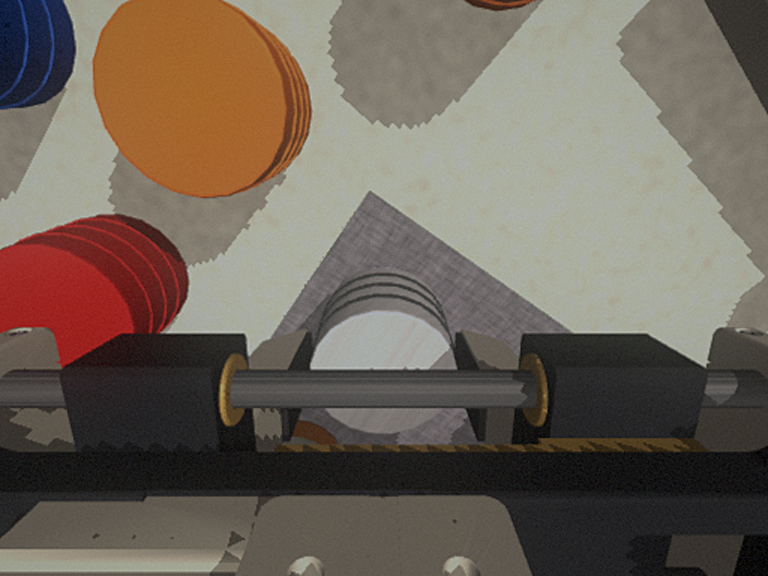

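The can is gripped at the same place on the pads as the old one. Lifting it and moving beside the disc to measure the disc's centre with the wrist camera.

Call:
jog_arm(
  commands=[
    [0, 0, 5, 0, 0, 0],
    [0, 0, 25, 0, 0, 0],
    [0, 0, 60, 0, 0, 0],
    [0, 5, 95, 0, 0, 5],
    [10, 20, 120, 0, 0, 11],
    [25, 45, 133, 0, 0, 18],
    [40, 70, 133, 0, 0, 25],
    [55, 90, 133, 0, 0, 32],
    [65, 105, 133, 0, 0, 39],
    [70, 107, 133, 0, 0, 45],
    [70, 107, 133, 0, 0, 45],
    [70, 107, 133, 0, 0, 45],
  ],
)

```text
time_s: 16.4
tcp_pos: [558.5, -120.2, 149.3]
tool_rot: [[-0.986, 0.092, 0.138], [0.091, 0.996, -0.013], [-0.139, 0.0, -0.99]]
wrist_force: [0.9, 0.0, -1.8]
finger_gap: 59.5
```

```bash
python3 - <<'E'
from h import *
s=ctrl.observe(); print(s["time_s"],s["tcp_pos"],s["tool_rot"],s["wrist_force"],s["finger_gap"])
p=eyes.get_image("wrist"); save(p,"w7",1.5)
def rect(p,z,x0,x1,y0,y1,s=4):
    # orthorectify at height z, s px per mm
    C=np.float32([[x0,y0],[x1,y0],[x1,y1],[x0,y1]])
    src=np.float32([proj(p,[a,b,z]) for a,b in C]); dst=(C-[x0,y0]).astype(np.float32)*s
    return cv2.warpPerspective(p["pixels"],cv2.getPerspectiveTransform(src,dst),(int((x1-x0)*s),int((y1-y0)*s)))
def disc(p,n,x0=495,x1=615,y0=-45,y1=75):
    r=rect(p,33,x0,x1,y0,y1); cv2.imwrite(f"pics/{n}.png",cv2.cvtColor(r,cv2.COLOR_RGB2BGR))
    m=(r.max(2)<60).astype(np.uint8); m=cv2.morphologyEx(m,cv2.MORPH_OPEN,np.ones((9,9)))
    cs=cv2.findContours(m,cv2.RETR_EXTERNAL,cv2.CHAIN_APPROX_NONE)[0]
    for c in sorted(cs,key=cv2.contourArea)[-2:]:
        (cx,cy),(a,b),_=cv2.fitEllipse(c); print(n,x0+cx/4,y0+cy/4,a/4,b/4)
disc(p,"d7w")
p=eyes.get_image("top"); disc(p,"d7t")
E
```

```text
16.4 [ 558.54976753 -120.16856082  149.32841525] [[-9.86134217e-01  9.21315049e-02  1.38025693e-01]
 [ 9.12781858e-02  9.95746815e-01 -1.25129616e-02]
 [-1.38591482e-01  2.59275203e-04 -9.90349602e-01]] [ 0.8937886   0.01100432 -1.80221994] 59.451466998192416
d7w 563.4326171875 -26.013906478881836 3.2863430976867676 5.889012813568115
d7w 564.4471893310547 12.863689422607422 64.92023468017578 71.42967224121094
d7t 565.2632064819336 6.105987548828125 75.72711944580078 118.14369201660156
```

View pics/w7.png

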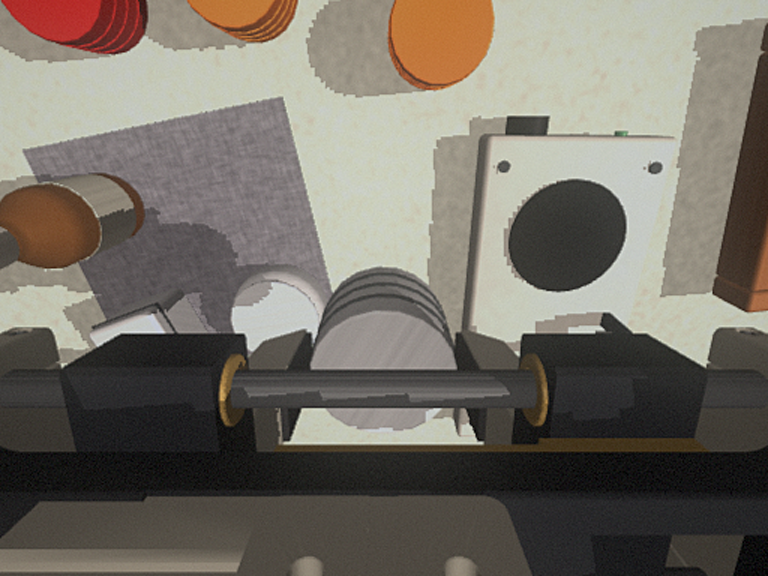

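View pics/d7w.png

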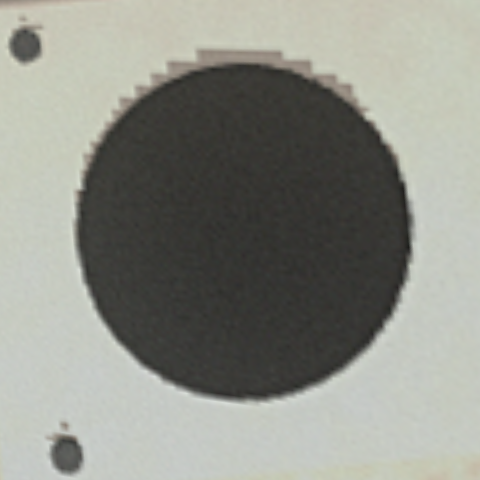

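The rectified view puts the disc's centre at (556, 12.9). Its diameter comes out at 84 mm as expected, and the top camera gives (557, 12.6). Now measuring the can's offset in the grip.

```bash
python3 - <<'E'
from h import *
p=eyes.get_image("wrist"); s=ctrl.observe()
tz=184.1
x0,x1,y0,y1=510,610,-170,-70
C=np.float32([[x0,y0],[x1,y0],[x1,y1],[x0,y1]])
src=np.float32([proj(p,[a,b,tz]) for a,b in C]); r=cv2.warpPerspective(p["pixels"],cv2.getPerspectiveTransform(src,(C-np.float32([x0,y0]))*5),(500,500))
cv2.imwrite("pics/can7.png",cv2.cvtColor(r,cv2.COLOR_RGB2BGR)); print(s["tcp_pos"])
E
```

```text
[ 558.95377747 -119.99318401  149.65279982]
```

View pics/can7.png

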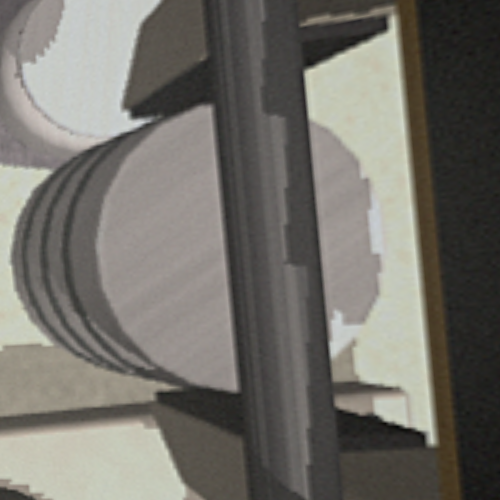

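Call:
jog_arm(
  commands=[
    [-1.5, 35, 0, 0, 0, 0],
    [-1.5, 75, -5, 0, 0, 0],
    [-1.5, 112, -15, 0, 0, 0],
    [-1.5, 133, -35, 0, 0, 0],
    [-1.5, 133, -60, 0, 0, 0],
    [-1.5, 133, -80, 0, 0, 0],
    [-1.5, 133, -90, 0, 0, 0],
    [-1.5, 133, -95, 0, 0, 0],
    [-1.5, 133, -97, 0, 0, 0],
    [-1.5, 133, -97, 0, 0, 0],
    [-1.5, 133, -97, 0, 0, 0],
  ],
)

```text
time_s: 17.92
tcp_pos: [558.1, 13.2, 53.1]
tool_rot: [[-0.986, 0.09, 0.14], [0.089, 0.996, -0.012], [-0.14, 0.0, -0.99]]
wrist_force: [0.1, 0.6, -1.7]
finger_gap: 59.0
```

```bash
python3 - <<'E'
from h import *
s=ctrl.observe(); print(s["time_s"],s["tcp_pos"],s["wrist_force"])
p=eyes.get_image("wrist"); save(p,"w8",1.5)
E
```

```text
17.925 [558.14495746  13.15379066  53.11181572] [ 0.11988615  0.57634995 -1.74251247]
```

View pics/w8.png

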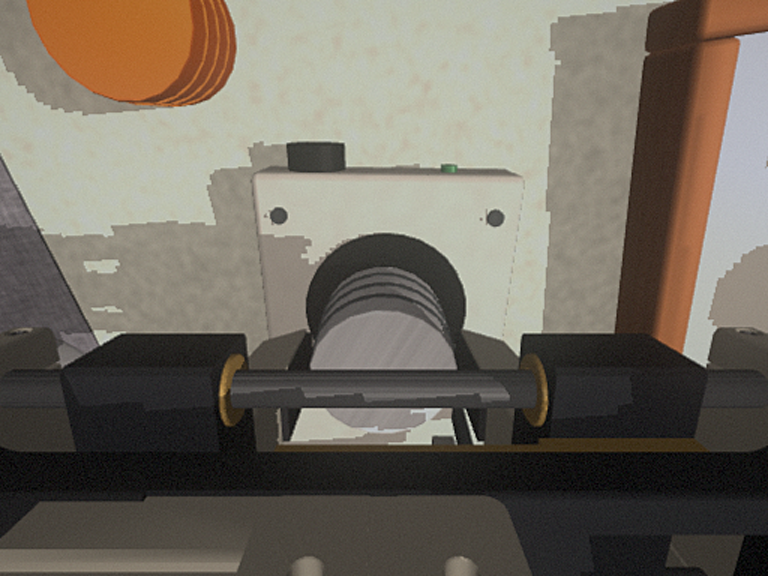

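The can is over the disc's middle, with even rims left and right. Lowering.

Call:
jog_arm(
  commands=[
    [-1, 0, -2, 0, 0, 0],
    [-1, 0, -3, 0, 0, 0],
    [-1, 0, -4, 0, 0, 0],
    [-1, 0, -5, 0, 0, 0],
    [-1, 0, -5.5, 0, 0, 0],
    [-1, 0, -5.5, 0, 0, 0],
  ],
)

```text
time_s: 18.73
tcp_pos: [556.8, 13.2, 48.2]
tool_rot: [[-0.986, 0.089, 0.14], [0.088, 0.996, -0.013], [-0.14, -0.0, -0.99]]
wrist_force: [-8.2, -0.7, 13.3]
finger_gap: 59.4
```

Call:
jog_arm(
  commands=[
    [0, 0, 0.5, 0, 0, 0],
    [0, 0, 0.5, 0, 0, 0],
    [0, 0, 0.5, 0, 0, 0],
    [0, 0, 0.5, 0, 0, 0],
    [0, 0, 10, 0, 0, 0],
    [0, 0, 30, 0, 0, 0],
    [0, 0, 60, 0, 0, 0],
    [-5, 0, 100, 0, 0, 0],
    [-5, 0, 100, 0, 0, 0],
  ],
  fingers=85,
)

```text
time_s: 19.85
tcp_pos: [553.6, 13.8, 150.7]
tool_rot: [[-0.985, 0.089, 0.145], [0.088, 0.996, -0.012], [-0.145, 0.001, -0.989]]
wrist_force: [0.7, 0.0, -0.9]
finger_gap: 85.1
```

```bash
python3 - <<'E'
from h import *
s=ctrl.observe(); print(s["time_s"],s["tcp_pos"],s["tool_rot"],s["wrist_force"],s["joints"])
p=eyes.get_image("wrist"); save(p,"w9",1.5)
def rect(p,z,x0,x1,y0,y1,n,s=4):
    C=np.float32([[x0,y0],[x1,y0],[x1,y1],[x0,y1]])
    src=np.float32([proj(p,[a,b,z]) for a,b in C])
    r=cv2.warpPerspective(p["pixels"],cv2.getPerspectiveTransform(src,(C-np.float32([x0,y0]))*s),(int((x1-x0)*s),int((y1-y0)*s)))
    cv2.imwrite(f"pics/{n}.png",cv2.cvtColor(r,cv2.COLOR_RGB2BGR))
rect(p,83,516,596,-27,53,"c9",5)
p=eyes.get_image("top")
def g(n,u,v,z): print(n,np.round(onz(p,u,v,z),1))
im=p["pixels"][110:240,170:290]
cv2.imwrite("pics/t9.png",cv2.cvtColor(cv2.resize(im,None,fx=5,fy=5,interpolation=cv2.INTER_CUBIC),cv2.COLOR_RGB2BGR))
p=eyes.get_image("scene")
im=p["pixels"][110:270,240:380]
cv2.imwrite("pics/s9.png",cv2.cvtColor(cv2.resize(im,None,fx=5,fy=5,interpolation=cv2.INTER_CUBIC),cv2.COLOR_RGB2BGR)[:600])
E
```

```text
19.85 [553.63329551  13.84461894 150.69121351] [[-0.98544924  0.08916862  0.14470228]
 [ 0.08837516  0.99601599 -0.01191506]
 [-0.14518824  0.0010464  -0.9894035 ]] [ 0.74965915  0.00414826 -0.91816618] [ 23.46377913  21.63756027 -40.80916523 109.27980528  22.64348485
  48.11220808  56.19355643]
```

View pics/w9.png

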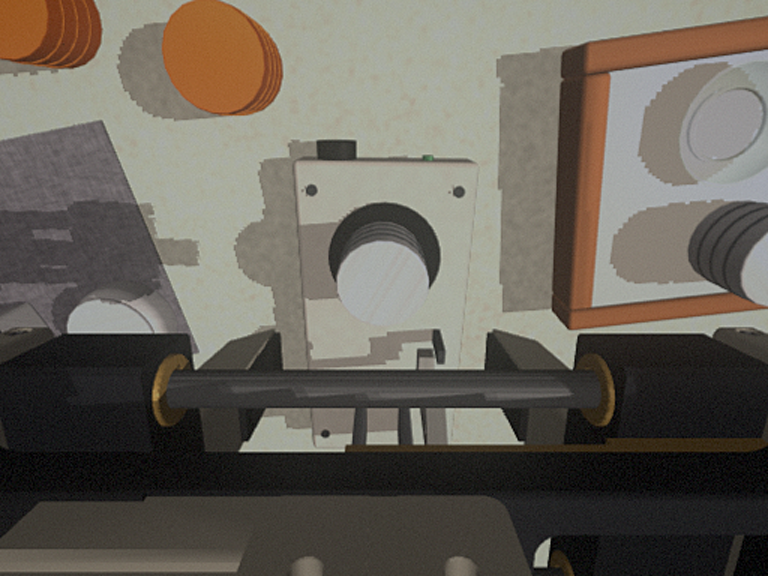

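View pics/c9.png

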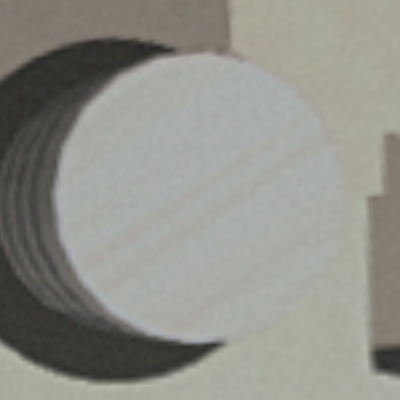

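View pics/t9.png

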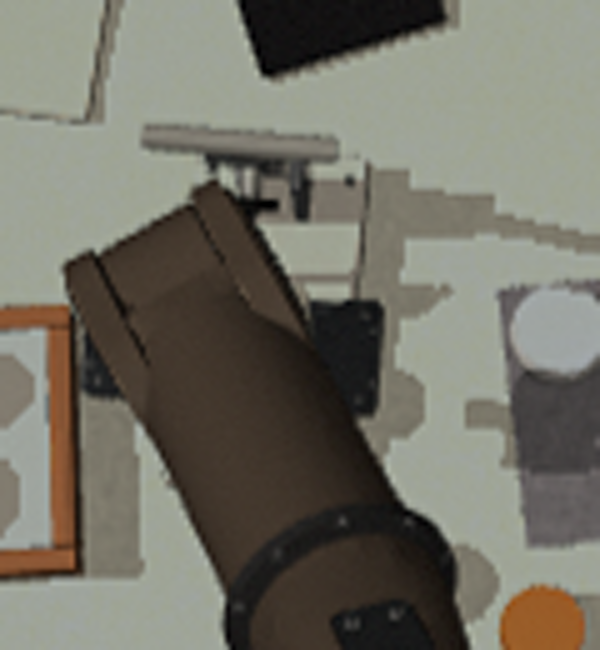

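View pics/s9.png

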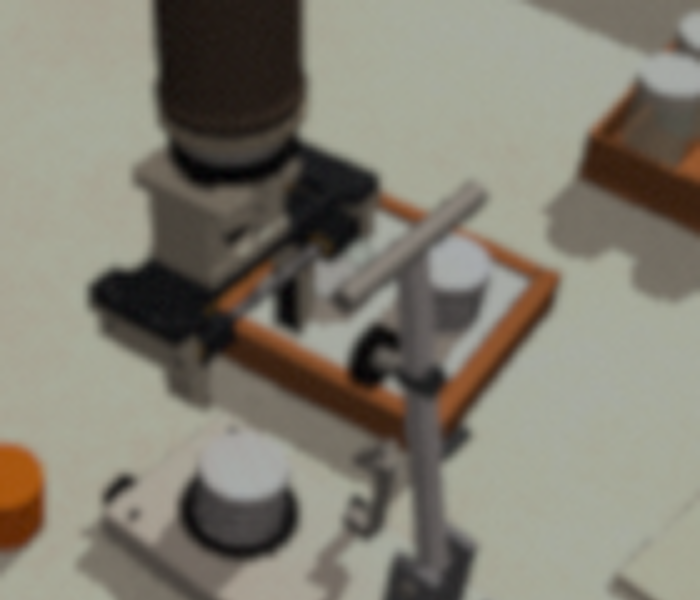

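The new can stands at about (556, 12.6), within 1 mm of the disc's centre, and is upright. Next I'll plan the crossbar grip: jaws across the bar on its right-hand free part, tool tilted 15°.

```bash
python3 - <<'E'
from h import *
from scipy.spatial.transform import Rotation as Ro
s=ctrl.observe(); R0=s["tool_rot"]; t0=s["tcp_pos"]
y=np.radians(-5.5); e=np.array([np.cos(y),np.sin(y),0]); f=np.array([-np.sin(y),np.cos(y),0]);k=np.array([0,0,1.])
a=np.radians(15); z=np.sin(a)*e-np.cos(a)*k; R1=np.c_[f,np.cross(z,f),z]
print(np.degrees(Ro.from_matrix(R1@R0.T).as_rotvec()))
P=np.array([556,12.8,0])+92*e-34*f+343*k
T=P+18.8*z
print(T, T-80*z-t0, "axis z",z,"e",e)
p=eyes.get_image("scene")
im=cv2.cvtColor(p["pixels"],cv2.COLOR_RGB2BGR)
M=np.array([556,12.8,343])+92*e
for q in [M-60*f,M,M+60*f,P]:
    u=proj(p,q); cv2.circle(im,tuple(int(v) for v in u.round()),1,(0,0,255),-1); print(u)
cv2.imwrite("pics/s10.png",cv2.resize(im[100:260,240:400],None,fx=3.7,fy=3.7,interpolation=cv2.INTER_NEAREST))
p=eyes.get_image("top"); 
print([proj(p,q).round(1) for q in [M-60*f,M,M+60*f]])
E
```

```text
[ 17.38810369  -7.13815715 -88.59452332]
[649.16109154 -30.32764605 324.84059447] [ 77.08944528 -41.22903794 255.24161669] axis z [ 0.25762749 -0.02480671 -0.96592583] e [ 0.9953962  -0.09584575  0.        ]
[307.10025434 170.50413812]
[320.93456717 159.18515268]
[334.02605831 148.47393055]
[313.19032965 165.52134825]
[array([237.2, 140.2]), array([218. , 138.8]), array([198.7, 137.4])]
```

View pics/s10.png

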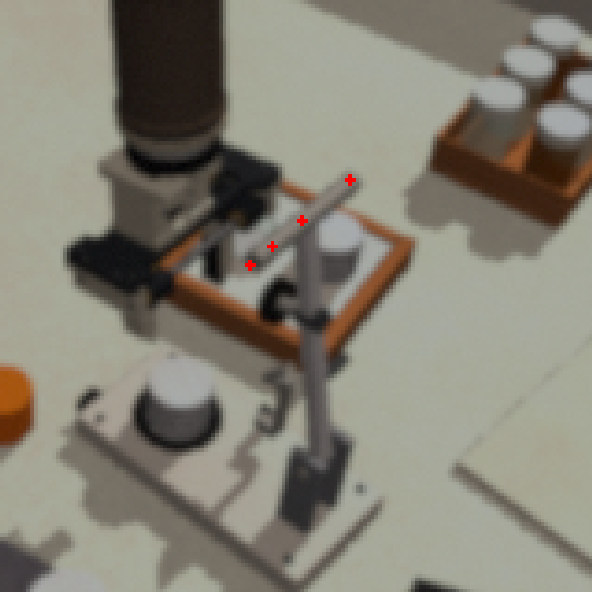

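The predicted crossbar points fall on the bar in both views. Rising and turning to hover over its right half.

Call:
jog_arm(
  commands=[
    [-25, 0, 40, 0, 0, 0],
    [-50, 0, 90, 0, 0, 0],
    [-60, 0, 140, 0, 0, 0],
    [-60, -5, 190, 0, 0, 0],
    [-60, -10, 235, 1.6, -0.7, -8.2],
    [-60, -15, 270, 3.3, -1.3, -16.6],
    [-60, -20, 285, 4.9, -2, -25],
    [-60, -25, 285, 6.5, -2.7, -33.3],
    [-60, -30, 285, 8.2, -3.4, -41.7],
    [-60, -35, 285, 9.8, -4, -50],
    [-60, -41, 285, 11.4, -4.7, -58.3],
    [-50, -41, 285, 13, -5.4, -66.5],
    [-30, -41, 285, 14.7, -6, -75],
    [0, -41, 285, 16.2, -6.7, -82.5],
    [35, -41, 280, 17.4, -7.1, -88.6],
    [60, -41, 270, 17.4, -7.1, -88.6],
    [77, -41, 255, 17.4, -7.1, -88.6],
    [77, -41, 255, 17.4, -7.1, -88.6],
    [77, -41, 255, 17.4, -7.1, -88.6],
  ],
  fingers=70,
)

```text
time_s: 22.48
tcp_pos: [628.3, -27.6, 402.2]
tool_rot: [[0.095, 0.962, 0.257], [0.995, -0.092, -0.025], [0.0, 0.259, -0.966]]
wrist_force: [-0.5, 1.4, -0.3]
finger_gap: 69.9
```

```bash
python3 - <<'E'
from h import *
s=ctrl.observe(); print(s["time_s"],s["tcp_pos"],s["tool_rot"],s["wrist_force"],s["joints"])
p=eyes.get_image("wrist"); save(p,"w11",1.5)
p=eyes.get_image("scene")
im=p["pixels"][60:230,240:420]
cv2.imwrite("pics/s11.png",cv2.cvtColor(cv2.resize(im,None,fx=3.5,fy=3.5,interpolation=cv2.INTER_CUBIC),cv2.COLOR_RGB2BGR))
E
```

```text
22.475 [628.26644973 -27.58635378 402.22387236] [[ 9.52637741e-02  9.61610504e-01  2.57352001e-01]
 [ 9.95452065e-01 -9.20286898e-02 -2.46151800e-02]
 [ 1.35517981e-05  2.58526516e-01 -9.66004162e-01]] [-0.45536141  1.41508085 -0.30194581] [ 28.00690936  14.57559683 -41.44740497  82.26689399  14.5435632
  72.57255604 -19.42253713]
```

View pics/w11.png

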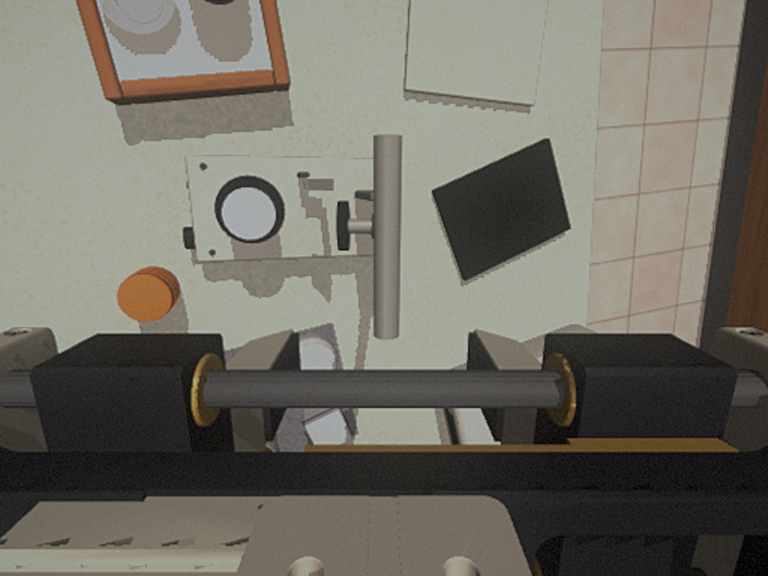

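View pics/s11.png

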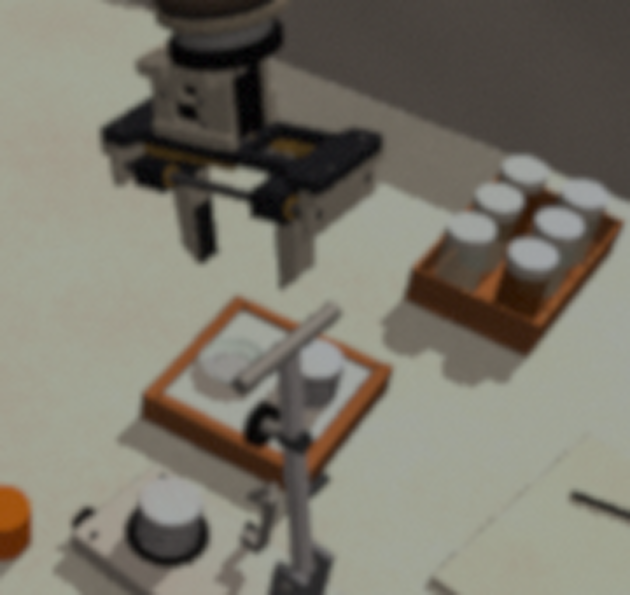

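```bash
python3 - <<'E'
from h import *
p=eyes.get_image("wrist")
y=np.radians(-5.5); e=np.array([np.cos(y),np.sin(y),0]); f=np.array([-np.sin(y),np.cos(y),0])
M=np.array([556,12.8,343])+92*e
for q in(-60,-34,0,60): print(q,(proj(p,M+q*f)*1.5).round(1))
print(onz(p,387/1.5,338/1.5,343).round(1),onz(p,387/1.5,135/1.5,343).round(1), (M-60*f).round(1))
E
```

```text
-60 [384.6 335.4]
-34 [384.7 296.3]
0 [384.8 241.9]
60 [384.9 135.9]
[643.2 -57.8 343. ] [654.6  64.1 343. ] [641.8 -55.7 343. ]
```

The bar is within 2 mm of the prediction. Going down around it and gripping.

Call:
jog_arm(
  commands=[
    [5, -0.5, -17, 0, 0, 0],
    [10, -1, -35, 0, 0, 0],
    [15, -2, -52, 0, 0, 0],
    [19, -2.5, -67, 0, 0, 0],
    [22, -2.5, -77, 0, 0, 0],
    [22, -2.5, -77, 0, 0, 0],
  ],
)

```text
time_s: 23.38
tcp_pos: [650.6, -30.3, 324.1]
tool_rot: [[0.096, 0.962, 0.256], [0.995, -0.092, -0.024], [0.0, 0.257, -0.966]]
wrist_force: [0.2, 0.0, -0.6]
finger_gap: 70.2
```

Call:
jog_arm(
  commands=[
    [0, 0, 0, 0, 0, 0],
    [0, 0, 0, 0, 0, 0],
    [0, 0, 0, 0, 0, 0],
    [0, 0, 0, 0, 0, 0],
    [0, 0, 0, 0, 0, 0],
    [0, 0, 0, 0, 0, 0],
    [0, 0, 0, 0, 0, 0],
    [0, 0, 0, 0, 0, 0],
  ],
  fingers=10,
  newtons=40,
)

```text
time_s: 24.38
tcp_pos: [650.8, -30.3, 325.1]
tool_rot: [[0.096, 0.961, 0.258], [0.995, -0.093, -0.025], [0.0, 0.259, -0.966]]
wrist_force: [0.2, 0.0, -0.0]
finger_gap: 9.9
```

```bash
python3 - <<'E'
from h import *
s=ctrl.observe(); print(s["time_s"],s["tcp_pos"],s["wrist_force"],s["finger_gap"])
p=eyes.get_image("wrist"); save(p,"w12",1.5)
a0=76
y=np.radians(-5.5); e=np.array([np.cos(y),np.sin(y),0])
for a in [76,72,68,63,58,53,48,43,38,33,28,23,18,13,8,4,1,-1,-2]:
    r=lambda q:240*(-np.cos(np.radians(q))*e+np.sin(np.radians(q))*np.array([0,0,1]))
    print(a,(r(a)-r(76)).round(1).tolist())
E
```

```text
24.375 [650.7912142  -30.30856709 325.13714295] [ 0.2176488   0.00521674 -0.0031864 ] 9.943931047893244
76 [0.0, 0.0, 0.0]
72 [-16.0, 1.5, -4.6]
68 [-31.7, 3.1, -10.3]
63 [-50.7, 4.9, -19.0]
58 [-68.8, 6.6, -29.3]
53 [-86.0, 8.3, -41.2]
48 [-102.1, 9.8, -54.5]
43 [-116.9, 11.3, -69.2]
38 [-130.5, 12.6, -85.1]
33 [-142.6, 13.7, -102.2]
28 [-153.1, 14.7, -120.2]
23 [-162.1, 15.6, -139.1]
18 [-169.4, 16.3, -158.7]
13 [-175.0, 16.8, -178.9]
8 [-178.8, 17.2, -199.5]
4 [-180.5, 17.4, -216.1]
1 [-181.1, 17.4, -228.7]
-1 [-181.1, 17.4, -237.1]
-2 [-181.0, 17.4, -241.2]
```

View pics/w12.png

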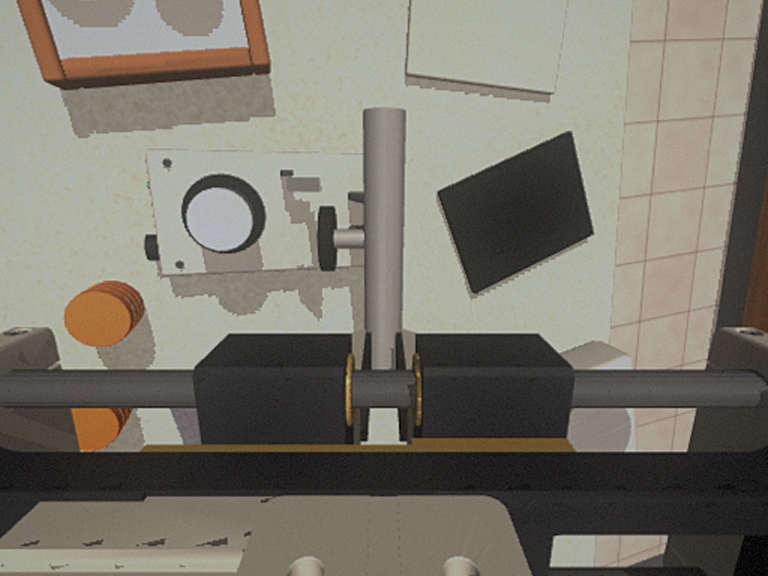

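```bash
python3 - <<'E'
from h import *
p=eyes.get_image("wrist"); s=ctrl.observe()
y=np.radians(-5.5); e=np.array([np.cos(y),np.sin(y),0]); f=np.array([-np.sin(y),np.cos(y),0])
M=np.array([557.5,12.8,343])+92*e
for q in(-60,-34,0,60): print(q,(proj(p,M+q*f)*1.5).round(1))
z=s["tool_rot"][:,2];x=s["tool_rot"][:,0]
for d in (0,-19,-40): print("tool",d,(proj(p,s["tcp_pos"]+d*z)*1.5).round(1),(proj(p,s["tcp_pos"]+d*z+9.5*x)*1.5).round(1))
im=p["pixels"][205:300,170:345]
cv2.imwrite("pics/w12c.png",cv2.cvtColor(cv2.resize(im,None,fx=4.5,fy=4.5,interpolation=cv2.INTER_CUBIC),cv2.COLOR_RGB2BGR))
p=eyes.get_image("scene")
im=p["pixels"][80:230,250:400]
cv2.imwrite("pics/s12.png",cv2.cvtColor(cv2.resize(im,None,fx=4,fy=4,interpolation=cv2.INTER_CUBIC),cv2.COLOR_RGB2BGR))
E
```

```text
-60 [385.  399.8]
-34 [385.1 345.9]
0 [385.1 268.8]
60 [385.4 111. ]
tool 0 [385.3 330.6] [385.4 311.6]
tool -19 [385.5 346.2] [385.6 325.4]
tool -40 [385.8 367.7] [385.9 344.5]
```

View pics/w12c.png

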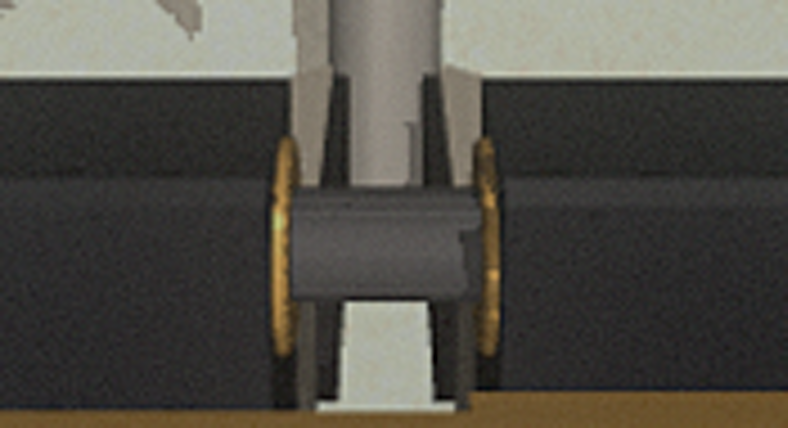

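View pics/s12.png

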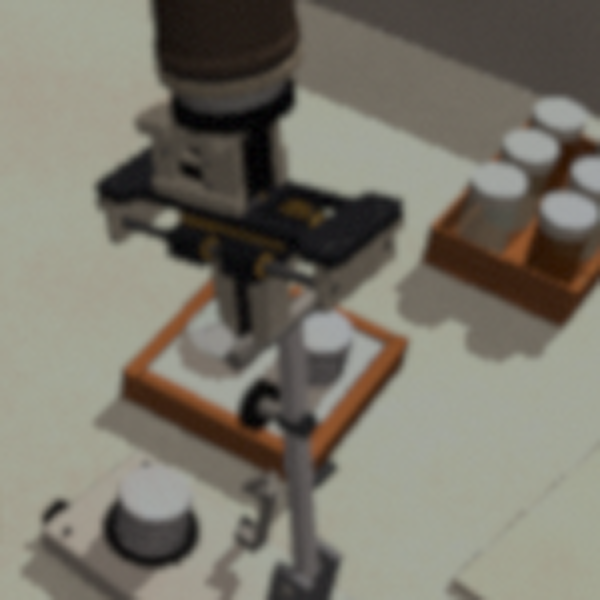

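```bash
python3 - <<'E'
from h import *
s=ctrl.observe();R=s["tool_rot"]
y=np.radians(-5.5); e=np.array([np.cos(y),np.sin(y),0]); f=np.array([-np.sin(y),np.cos(y),0])
M=np.array([557.5,12.8,343])+92*e
for n,(a,b,w) in {"scene":(130,270,120),"top":(100,190,100)}.items():
    p=eyes.get_image(n); im=cv2.cvtColor(p["pixels"],cv2.COLOR_RGB2BGR)[a:a+w,b:b+w]; im=cv2.resize(im,None,fx=5,fy=5,interpolation=cv2.INTER_CUBIC)
    def d(X,c):
        u=(proj(p,X)-[b,a]+.5)*5; cv2.drawMarker(im,tuple(int(v) for v in u),c,cv2.MARKER_CROSS,10,1)
    for q in(-60,-34,0,60): d(M+q*f,(0,0,255))
    for x in(-9.5,9.5):
        for yy in(-5,5): d(s["tcp_pos"]+R@[x,yy,0],(0,255,0))
    d(s["tcp_pos"]+R@[0,0,-18.8],(255,0,0))
    cv2.imwrite(f"pics/{n}13.png",im)
E
```

```text
(no output)
```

View pics/scene13.png

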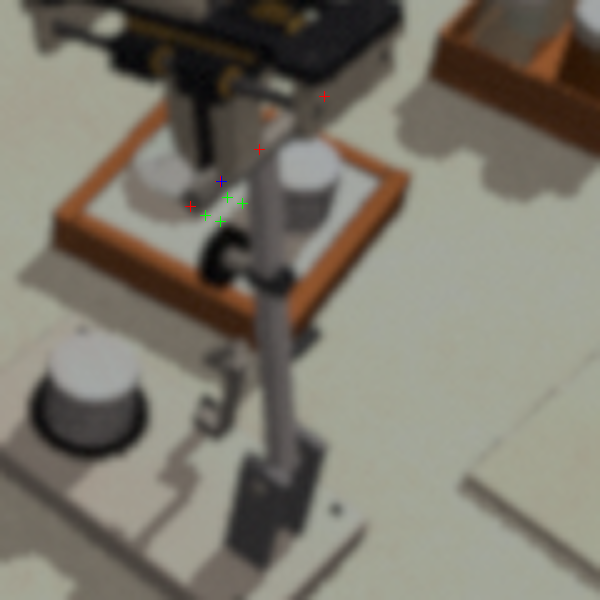

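The fingers closed to 9.9 mm, less than the 16 mm bar, so they missed it. Both pictures show the fingertips ending just above the bar. I'll open, go deeper along the tool axis, and close again.

Call:
jog_arm(
  commands=[
    [0, 0, 2, 0, 0, 0],
    [0, 0, 2, 0, 0, 0],
    [0, 0, 2, 0, 0, 0],
    [0, 0, 2, 0, 0, 0],
    [0, 0, 2, 0, 0, 0],
    [2, 0, -6, 0, 0, 0],
    [4, -0.5, -14, 0, 0, 0],
    [6, -0.5, -22, 0, 0, 0],
    [6, -0.5, -22, 0, 0, 0],
  ],
  fingers=60,
)

```text
time_s: 25.75
tcp_pos: [656.4, -30.9, 301.9]
tool_rot: [[0.096, 0.962, 0.256], [0.995, -0.092, -0.025], [0.0, 0.257, -0.966]]
wrist_force: [-0.4, -0.3, 0.3]
finger_gap: 60.0
```

Call:
jog_arm(
  commands=[
    [0, 0, 0, 0, 0, 0],
    [0, 0, 0, 0, 0, 0],
    [0, 0, 0, 0, 0, 0],
    [0, 0, 0, 0, 0, 0],
    [0, 0, 0, 0, 0, 0],
    [0, 0, 0, 0, 0, 0],
    [0, 0, 0, 0, 0, 0],
    [0, 0, 0, 0, 0, 0],
  ],
  fingers=10,
  newtons=40,
)

```text
time_s: 26.75
tcp_pos: [656.7, -30.8, 303.2]
tool_rot: [[0.096, 0.962, 0.258], [0.995, -0.092, -0.025], [0.0, 0.259, -0.966]]
wrist_force: [-1.8, 0.8, 1.5]
finger_gap: 14.9
```

```bash
python3 - <<'E'
from h import *
s=ctrl.observe();R=s["tool_rot"]; print(s["time_s"],s["finger_gap"],s["wrist_force"])
p=eyes.get_image("scene"); 
cv2.imwrite("pics/s14.png",cv2.cvtColor(cv2.resize(p["pixels"][130:250,270:390],None,fx=5,fy=5,interpolation=cv2.INTER_CUBIC),cv2.COLOR_RGB2BGR))
p=eyes.get_image("wrist"); save(p,"w14")
E
```

```text
26.75 14.935453601303792 [-1.79338835  0.83808104  1.49446622]
```

View pics/s14.png

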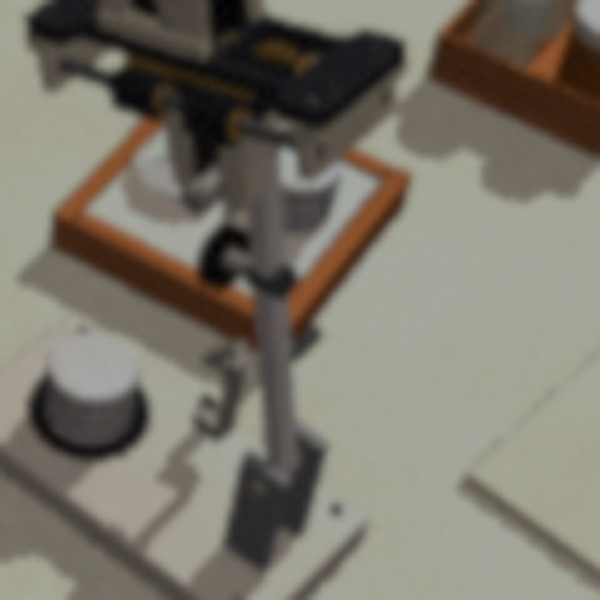

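View pics/w14.png

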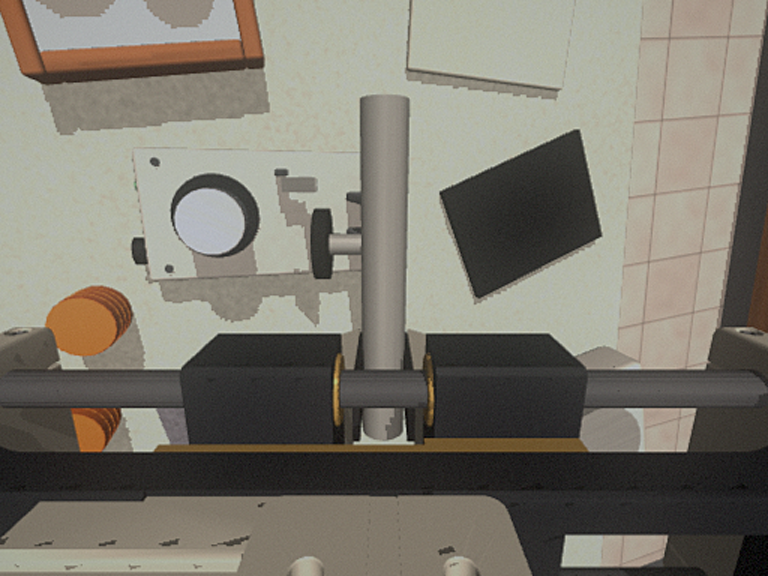

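The gap is now 14.9 mm on the 16 mm bar (pads slightly compressed), so it is gripped. Swinging the first part of the arc down.

Call:
jog_arm(
  commands=[
    [-8, 1, -2, 0, 0, 0],
    [-16, 1.5, -4.6, 0, 0, 0],
    [-31.7, 3, -10.3, 0, 0, 0],
    [-50.7, 4.9, -19, 0, 0, 0],
    [-68.8, 6.6, -29.3, 0, 0, 0],
    [-86, 8.3, -41.2, 0, 0, 0],
    [-102, 9.8, -54.5, 0, 0, 0],
    [-117, 11.3, -69.2, 0, 0, 0],
    [-130.5, 12.6, -85.1, 0, 0, 0],
    [-142.6, 13.7, -102.2, 0, 0, 0],
    [-153, 14.7, -120.2, 0, 0, 0],
    [-153, 14.7, -120.2, 0, 0, 0],
    [-153, 14.7, -120.2, 0, 0, 0],
  ],
)

```text
time_s: 28.48
tcp_pos: [504.0, -14.9, 183.6]
tool_rot: [[0.095, 0.961, 0.259], [0.996, -0.092, -0.024], [0.001, 0.26, -0.966]]
wrist_force: [1.6, 4.0, 4.0]
finger_gap: 15.0
```

```bash
python3 - <<'E'
from h import *
s=ctrl.observe();R=s["tool_rot"]; print(s["time_s"],s["finger_gap"],s["wrist_force"],s["tcp_pos"],s["joints"])
p=eyes.get_image("scene"); 
cv2.imwrite("pics/s15.png",cv2.cvtColor(cv2.resize(p["pixels"][110:260,240:390],None,fx=4,fy=4,interpolation=cv2.INTER_CUBIC),cv2.COLOR_RGB2BGR))
p=eyes.get_image("wrist"); save(p,"w15")
E
```

```text
28.475 14.965478934369292 [1.57951424 4.00583196 3.97335754] [504.03531626 -14.92699057 183.55494337] [ 31.10429966  10.26192749 -42.21519394 118.92192096  16.87750895
  39.91365965 -26.91342165]
```

View pics/s15.png

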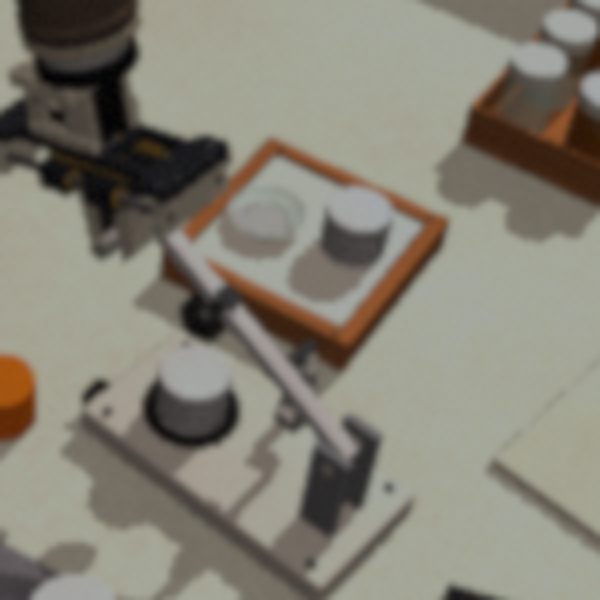

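View pics/w15.png

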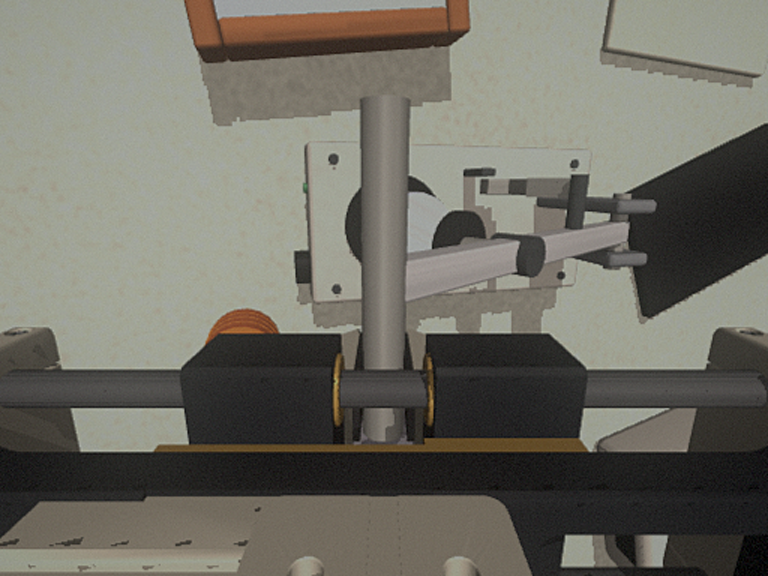

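The clamp arm follows the grip and is about halfway down; the pad is coming over the can. Carrying on to near the end.

Call:
jog_arm(
  commands=[
    [-9, 0.9, -19, 0, 0, 0],
    [-16.3, 1.6, -38.5, 0, 0, 0],
    [-21.9, 2.1, -58.7, 0, 0, 0],
    [-25.7, 2.5, -79, 0, 0, 0],
    [-27, 2.6, -90, 0, 0, 0],
    [-27.5, 2.7, -97, 0, 0, 0],
    [-27.5, 2.7, -97, 0, 0, 0],
  ],
)

```text
time_s: 29.45
tcp_pos: [477.0, -12.2, 86.3]
tool_rot: [[0.094, 0.961, 0.259], [0.996, -0.091, -0.023], [0.001, 0.26, -0.966]]
wrist_force: [0.8, 6.4, 5.2]
finger_gap: 14.9
```

```bash
python3 - <<'E'
from h import *
s=ctrl.observe();R=s["tool_rot"]; print(s["time_s"],s["finger_gap"],s["wrist_force"],s["tcp_pos"])
p=eyes.get_image("scene"); 
cv2.imwrite("pics/s16.png",cv2.cvtColor(cv2.resize(p["pixels"][110:260,240:390],None,fx=4,fy=4,interpolation=cv2.INTER_CUBIC),cv2.COLOR_RGB2BGR))
p=eyes.get_image("wrist"); save(p,"w16")
E
```

```text
29.45 14.949044308232281 [0.84796486 6.41945796 5.20746216] [477.0357405  -12.21858732  86.28704776]
```

View pics/s16.png

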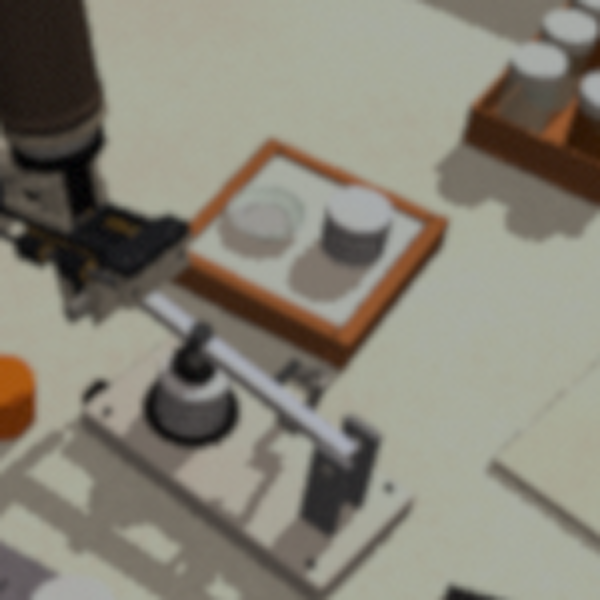

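View pics/w16.png

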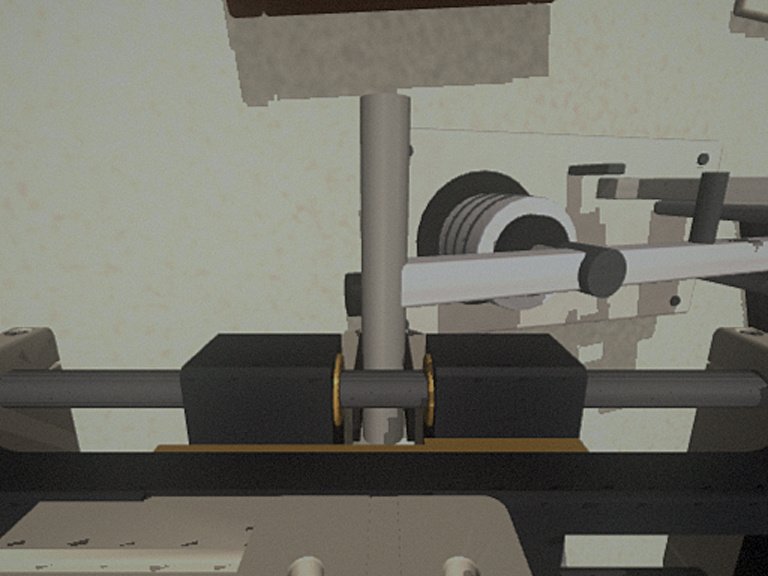

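The pad is about to meet the can's top and the pin is above the catch. Pressing the last 24 mm slowly.

Call:
jog_arm(
  commands=[
    [-0.3, 0, -5, 0, 0, 0],
    [-0.5, 0, -10, 0, 0, 0],
    [-0.5, 0, -15, 0, 0, 0],
    [-0.5, 0, -19, 0, 0, 0],
    [-0.5, 0, -22, 0, 0, 0],
    [-0.5, 0, -24, 0, 0, 0],
    [-0.5, 0, -24, 0, 0, 0],
  ],
)

```text
time_s: 30.42
tcp_pos: [476.5, -12.2, 62.7]
tool_rot: [[0.094, 0.961, 0.26], [0.996, -0.091, -0.023], [0.001, 0.261, -0.965]]
wrist_force: [-1.5, 5.6, 10.3]
finger_gap: 15.1
```

```bash
python3 - <<'E'
from h import *
s=ctrl.observe();R=s["tool_rot"]; print(s["time_s"],s["finger_gap"],s["wrist_force"],s["tcp_pos"])
p=eyes.get_image("scene"); 
cv2.imwrite("pics/s17.png",cv2.cvtColor(cv2.resize(p["pixels"][110:260,240:390],None,fx=4,fy=4,interpolation=cv2.INTER_CUBIC),cv2.COLOR_RGB2BGR))
p=eyes.get_image("wrist"); save(p,"w17")
E
```

```text
30.425 15.121449460462488 [-1.51095031  5.58768451 10.30596554] [476.54367425 -12.1826013   62.7069988 ]
```

View pics/s17.png

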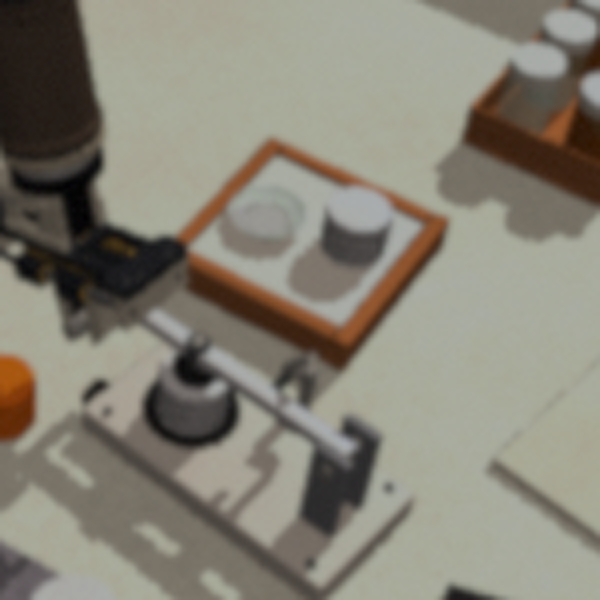

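View pics/w17.png

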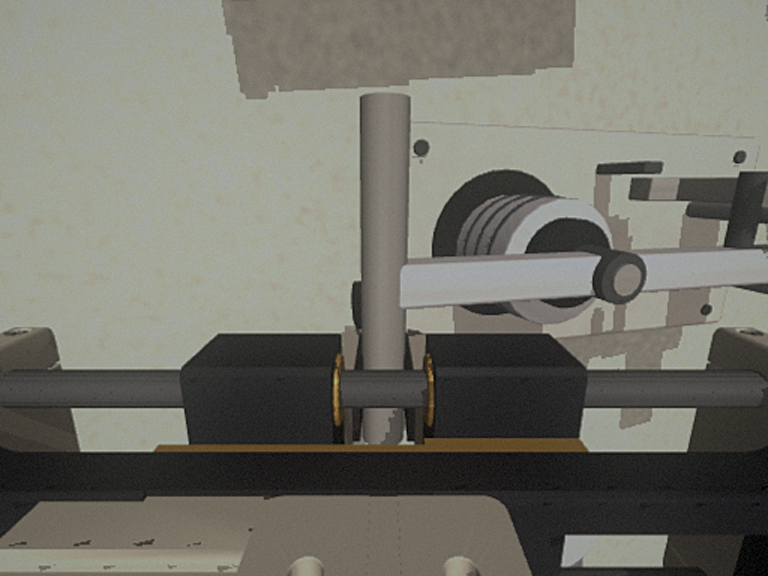

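The pad bears on the can and its rod is pushed up. Pressing 3 mm more for certainty, then easing up with the grip still on to feel whether the catch holds.

Call:
jog_arm(
  commands=[
    [0, 0, -1.5, 0, 0, 0],
    [0, 0, -3, 0, 0, 0],
    [0, 0, -3, 0, 0, 0],
    [0, 0, -3, 0, 0, 0],
  ],
)

```text
time_s: 31.02
tcp_pos: [476.7, -12.2, 59.9]
tool_rot: [[0.094, 0.961, 0.26], [0.996, -0.091, -0.023], [0.001, 0.261, -0.965]]
wrist_force: [-0.9, 5.7, 10.5]
finger_gap: 14.8
```

Call:
jog_arm(
  commands=[
    [0, 0, 4, 0, 0, 0],
    [0, 0, 8, 0, 0, 0],
    [0, 0, 11, 0, 0, 0],
    [0, 0, 11, 0, 0, 0],
    [0, 0, 11, 0, 0, 0],
  ],
)

```text
time_s: 31.65
tcp_pos: [476.5, -12.2, 70.4]
tool_rot: [[0.094, 0.961, 0.259], [0.996, -0.092, -0.023], [0.002, 0.26, -0.966]]
wrist_force: [3.7, 6.7, -1.5]
finger_gap: 14.7
```

The force flipped from +10.5 N to −1.5 N at a lever angle of about 1.32 rad, so the catch is holding. Opening and withdrawing along the tool axis.

Call:
jog_arm(
  commands=[
    [0, 0, -0.5, 0, 0, 0],
    [0, 0, -0.5, 0, 0, 0],
    [0, 0, -0.5, 0, 0, 0],
    [0, 0, -0.5, 0, 0, 0],
    [0, 0, -0.5, 0, 0, 0],
    [0, 0, -0.5, 0, 0, 0],
  ],
  fingers=50,
)

```text
time_s: 32.4
tcp_pos: [475.8, -13.4, 69.4]
tool_rot: [[0.096, 0.961, 0.258], [0.995, -0.093, -0.025], [0.0, 0.259, -0.966]]
wrist_force: [0.5, -0.0, 0.2]
finger_gap: 50.1
```

Call:
jog_arm(
  commands=[
    [-2, 0.2, 7, 0, 0, 0],
    [-5, 0.5, 20, 0, 0, 0],
    [-13, 1, 50, 0, 0, 0],
    [-27, 2, 100, 0, 0, 0],
    [-50, 0, 150, 0, 0, 0],
    [-70, 0, 200, 0, 0, 0],
    [-70, 0, 200, 0, 0, 0],
    [-70, 0, 200, 0, 0, 0],
  ],
)

```text
time_s: 33.4
tcp_pos: [405.5, -13.5, 269.4]
tool_rot: [[0.096, 0.961, 0.258], [0.995, -0.093, -0.026], [-0.001, 0.259, -0.966]]
wrist_force: [0.2, 0.2, -1.2]
finger_gap: 49.7
```

```bash
python3 - <<'E'
from h import *
s=ctrl.observe();R=s["tool_rot"]; print(s["time_s"],s["finger_gap"],s["wrist_force"],s["tcp_pos"])
p=eyes.get_image("scene"); 
cv2.imwrite("pics/s18.png",cv2.cvtColor(cv2.resize(p["pixels"][130:330,150:390],None,fx=3,fy=3,interpolation=cv2.INTER_CUBIC),cv2.COLOR_RGB2BGR))
p=eyes.get_image("wrist"); save(p,"w18")
x0,x1,y0,y1=516,596,-27,53
E
```

```text
33.4 49.662833672584156 [ 0.19651219  0.15199203 -1.1855653 ] [405.54097994 -13.52485105 269.44488528]
```

View pics/s18.png

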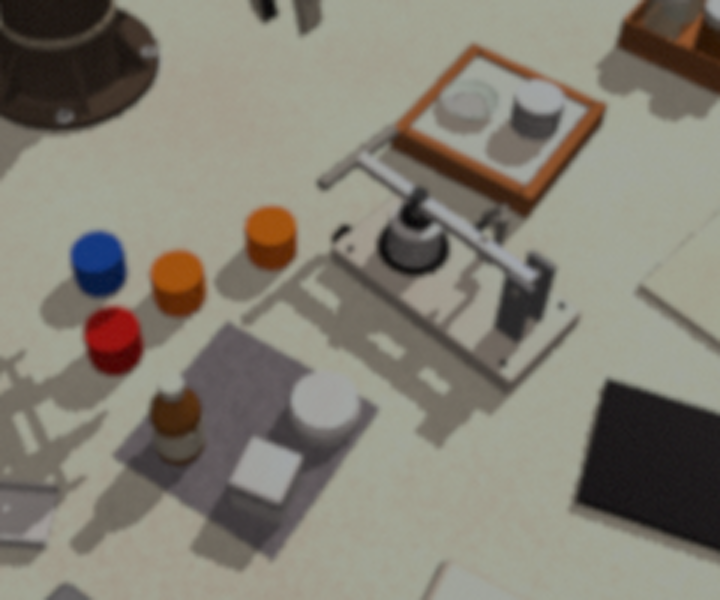

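View pics/w18.png

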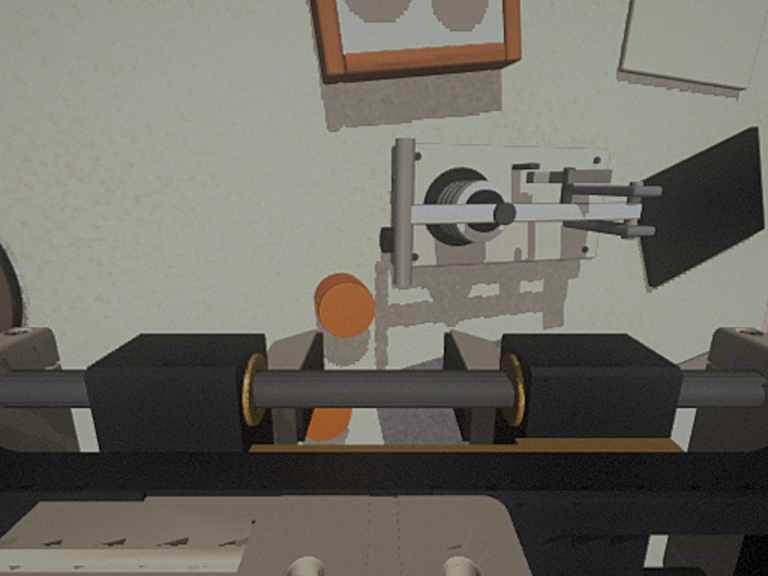

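The arm stays down with its pad on the new can, and the old can stands on the panel. One last numeric check, then I'll hand in.

```bash
python3 - <<'E'
from h import *
p=eyes.get_image("wrist")
y=np.radians(-5.5); e=np.array([np.cos(y),np.sin(y),0]); f=np.array([-np.sin(y),np.cos(y),0])
for a in(0,3):
    H=np.array([556,12.8,110])+150*e; M=H+240*(-np.cos(np.radians(a))*e)+[0,0,240*np.sin(np.radians(a))]
    print(a,(proj(p,M+60*f)*1.5).round(1),(proj(p,M-60*f)*1.5).round(1))
p=eyes.get_image("top"); c=np.array([525.4,250.5]); ye=np.radians(2.1); ex=np.array([np.cos(ye),np.sin(ye)])
x0,x1,y0,y1=515,615,215,315
C=np.float32([[x0,y0],[x1,y0],[x1,y1],[x0,y1]])
src=np.float32([proj(p,[a,b,85]) for a,b in C]); r=cv2.warpPerspective(p["pixels"],cv2.getPerspectiveTransform(src,(C-np.float32([x0,y0]))*4),(400,400))
cv2.imwrite("pics/old.png",cv2.cvtColor(r,cv2.COLOR_RGB2BGR))
E
```

```text
0 [403.1 140.9] [401.3 284.6]
3 [408.4 139.4] [406.1 288.1]
```

View pics/old.png

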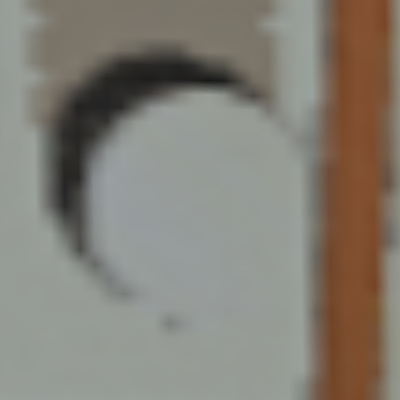

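```bash
python3 -c "
from rig import workorder
print(workorder.hand_in())"
```

```text
the job is handed in; nothing more can be done
None
```

I changed the sample and handed the job in at about 33.5 s. The old can stands on the white panel, the new can is on the shaker's disc, and the catch holds the clamp arm down on it.

What the last checks showed:
- **Old can:** it stands upright at about (+40, +14) mm from the panel's centre, inside the 55 mm limit and clear of the dish.
- **New can:** before I clamped it, it measured within about 1 mm of the disc's centre. It still stood upright under the pad in the last pictures.
- **Clamp arm:** when I eased up with the bar still gripped, the force at the wrist went from +10.5 N to −1.5 N, so the catch was holding. After I let go, the crossbar was where it should be at about 1.32 rad. I could not measure the force of the pad on the can, but its spring rod was visibly pushed up.
- **Everything else:** the other containers look where they were in the pictures, though I did not measure each one. The robot ended clear of everything, with its tool about 200 mm above the crossbar.

Two things disagreed on the way:
- **First crossbar grip:** it missed. The fingers shut to 9.9 mm instead of about 15 mm, with the fingertips just above the bar. The visible tips seemed to end some 20 mm short of the stated tool point. Going 22 mm deeper gave a good grip, with a 14.9 mm gap.
- **Automatic disc fit:** one automatic fit of the disc's outline was clearly wrong, so I took the centre from the rectified picture instead; there the disc measured its correct 84 mm.

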